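# Tamp the planter's drainage stones level

### The job

Take the wooden tamper from its rubber mat and work the heaped lava stones in the planter down with its sole until they all lie in one level layer, none riding on another, without touching them with the fingers and never loading a stone with 40 N. Then firm the level layer with the sole flat: press with about 20 N and hold for a second at the end where the heap was, then the same at the other end. Stand the tamper upright in the middle of its mat again and leave everything else on the bench as it is.

Things in the scene. Friction and masses are not known exactly. Their poses are not given: they have to be found in the camera images.
- planter: Teal plastic planter, fast on the bench, 196 x 142 mm outside at the rim, 85 mm high, open on top. Its cell is 172 mm (its x) by 118 mm (its y), its bottom is covered by the bed of grit. Origin: centre of the underside; z up. The eight stones are heaped at its -x end, with bare floor at +x. It can stand turned any way.
- tamper_mid (a point): The tamper, a beech block for pressing a layer flat: a flat sole 95 mm (its x) x 82 mm (its y) x 18 mm thick, in its middle an upright flat-sided handle 26 mm (x) x 24 mm (y) in section, 82 mm high in all, 0.26 to 0.47 kg. It stands upright on the mat. This point is on the handle's axis, half-way up, 41 mm above the sole's underside (the handle is best gripped about 55 mm above it); z points up.
- bed: Bed of firm, fixed light grit filling the bottom of the planter's cell wall to wall; its flat surface, on which the stones lie, is 16 to 28 mm above the bench, differently each time. Origin: middle of its surface; axes as the planter's. The stones on it crumble under 40 N: come down on them slowly (20 mm/s) and feel; a firm press is about 20 N (15 to 27 N).
- mat: Square of black rubber matting, 160 x 160 x 4 mm, fast on the bench, the tamper's place. Origin: centre of its underside; z up.
- stone0_mid (a point): Lava stone 1 of 8: reddish-brown rounded lump, about 42 x 41 x 34 mm, 35 to 55 g; this point is its middle. Lying on the bed, a stone's middle is 15 to 20 mm above it; a level layer is 32 to 38 mm high. A stone riding on others jams between them: pressed straight down it mostly stays up and the force grows; rubbing it sideways under light load works it down into free room.
- stone1_mid (a point): Lava stone 2 of 8: reddish-brown rounded lump, about 42 x 41 x 34 mm, 35 to 55 g; this point is its middle.
- stone2_mid (a point): Lava stone 3 of 8: reddish-brown rounded lump, about 42 x 41 x 34 mm, 35 to 55 g; this point is its middle.
- stone3_mid (a point): Lava stone 4 of 8: reddish-brown rounded lump, about 42 x 41 x 34 mm, 35 to 55 g; this point is its middle.
- stone4_mid (a point): Lava stone 5 of 8: reddish-brown rounded lump, about 42 x 41 x 34 mm, 35 to 55 g; this point is its middle.
- stone5_mid (a point): Lava stone 6 of 8: reddish-brown rounded lump, about 42 x 41 x 34 mm, 35 to 55 g; this point is its middle.
- stone6_mid (a point): Lava stone 7 of 8: reddish-brown rounded lump, about 42 x 41 x 34 mm, 35 to 55 g; this point is its middle.
- stone7_mid (a point): Lava stone 8 of 8: reddish-brown rounded lump, about 42 x 41 x 34 mm, 35 to 55 g; this point is its middle.
- trowel: Hand trowel lying on the bench, about 270 mm long, steel blade and wooden handle: to be left alone.
- pot: Small terracotta pot, 84 mm across and 80 mm high: to be left alone.
- jar: Amber glass jar with a yellow cap, 68 mm across and 95 mm high: to be left alone.
- sprayer: White and green spray bottle, 72 mm across and 173 mm high: to be left alone.
- tape: Roll of parcel tape lying flat, 80 mm across and 36 mm high: to be left alone.
Things that resemble listed ones, but are neither listed nor needed, are in the scene too. What is shaped like the part that bears stone0_mid but purple or turquoise is not meant. What is shaped like the part that bears stone2_mid but yellow is not meant.

How it is judged:
On the way, in this order (a step that is already met when the one before it is completed fails the run):
1. stones down (middles under 26 mm above the bed); tamper flat (0.17 rad), still, on the heap's (-x) half, loads the bed with 17 to 32 N in all (stones weigh 3.5 N) for 0.5 s (z of each of stone0_mid, stone1_mid, stone2_mid, stone3_mid, stone4_mid, stone5_mid, stone6_mid, stone7_mid in the frame of bed below 0.026 m and contact force between bed and anything else between 17 and 32 N and angle between tamper_mid's own z axis and vertical below 0.17 rad and linear speed of tamper below 0.015 m/s and x of tamper_mid in the frame of bed between -0.05 and -0.01 m and y of tamper_mid in the frame of bed between -0.03 and 0.03 m and z of tamper_mid in the frame of bed between 0.068 and 0.092 m), for 0.5 s.
2. stones down (middles under 26 mm above the bed); tamper flat (0.17 rad), still, on the other (+x) half, loads the bed with 17 to 32 N in all (stones weigh 3.5 N) for 0.5 s (z of each of stone0_mid, stone1_mid, stone2_mid, stone3_mid, stone4_mid, stone5_mid, stone6_mid, stone7_mid in the frame of bed below 0.026 m and contact force between bed and anything else between 17 and 32 N and angle between tamper_mid's own z axis and vertical below 0.17 rad and linear speed of tamper below 0.015 m/s and x of tamper_mid in the frame of bed between 0.01 and 0.05 m and y of tamper_mid in the frame of bed between -0.03 and 0.03 m and z of tamper_mid in the frame of bed between 0.068 and 0.092 m), for 0.5 s.
At the end, for the whole second after the job is handed in: All eight stones lie inside the planter with their middles less than 26 mm above the bed; the tamper stands upright (within 0.08 rad), let go and at rest, on the mat with its handle within 30 mm of the mat's middle (z of each of stone0_mid, stone1_mid, stone2_mid, stone3_mid, stone4_mid, stone5_mid, stone6_mid, stone7_mid in the frame of bed below 0.026 m and x of stone0_mid in the frame of bed between -0.086 and 0.086 m and y of stone0_mid in the frame of bed between -0.059 and 0.059 m and x of stone1_mid in the frame of bed between -0.086 and 0.086 m and y of stone1_mid in the frame of bed between -0.059 and 0.059 m and x of stone2_mid in the frame of bed between -0.086 and 0.086 m and y of stone2_mid in the frame of bed between -0.059 and 0.059 m and x of stone3_mid in the frame of bed between -0.086 and 0.086 m and y of stone3_mid in the frame of bed between -0.059 and 0.059 m and x of stone4_mid in the frame of bed between -0.086 and 0.086 m and y of stone4_mid in the frame of bed between -0.059 and 0.059 m and x of stone5_mid in the frame of bed between -0.086 and 0.086 m and y of stone5_mid in the frame of bed between -0.059 and 0.059 m and x of stone6_mid in the frame of bed between -0.086 and 0.086 m and y of stone6_mid in the frame of bed between -0.059 and 0.059 m and x of stone7_mid in the frame of bed between -0.086 and 0.086 m and y of stone7_mid in the frame of bed between -0.059 and 0.059 m and horizontal distance between tamper_mid and mat below 0.03 m and z of tamper_mid in the frame of mat below 0.051 m and angle between tamper_mid's own z axis and vertical below 0.08 rad and linear speed of tamper below 0.02 m/s); the robot touches nothing.
It fails at once if the tamper presses on a stone or on the planter with more than 40 N (contact force between tamper and planter above 40 N or contact force between tamper and stone0 above 40 N or contact force between tamper and stone1 above 40 N or contact force between tamper and stone2 above 40 N or contact force between tamper and stone3 above 40 N or contact force between tamper and stone4 above 40 N or contact force between tamper and stone5 above 40 N or contact force between tamper and stone6 above 40 N or contact force between tamper and stone7 above 40 N).
It fails at once if the fingers touch a stone (contact force between the fingers and stone0 above 0.5 N or contact force between the fingers and stone1 above 0.5 N or contact force between the fingers and stone2 above 0.5 N or contact force between the fingers and stone3 above 0.5 N or contact force between the fingers and stone4 above 0.5 N or contact force between the fingers and stone5 above 0.5 N or contact force between the fingers and stone6 above 0.5 N or contact force between the fingers and stone7 above 0.5 N).
It fails at once if something else on the bench is shifted by more than 30 mm or tipped (distance of any of trowel, pot, jar, sprayer, tape from where it was at the start of the episode above 0.03 m or angle between any of trowel, pot, jar, sprayer, tape's own z axis and vertical above 0.3 rad).
It also fails if it takes over 72 s, if anything falls off the work surface, if the arm or the gripper's body presses on something with over 40 N, if the wrist force passes 120 N, or if a joint passes its speed limit or range.

### The arm

A 6-joint arm with a two-finger parallel gripper is mounted at the origin on the work surface. World frame = base frame: x ahead of the robot, y to its left, z up, the work surface at z = 0. Lengths are in m, angles in rad, forces in N, time in s.
With the tool pointing down it reaches from about 0.35 to 0.925 m from the base axis. Payload 6.4 kg.
Tool frame: the origin (TCP) lies midway between the tips of the shut fingers; the grasp point (between the pads) lies 19 mm behind it; x points along the fingers, y is the direction in which the jaws open and shut, and the axes are right-handed (so a half turn about x gives the same grasp; the last joint's range is limited). The gripper opens to 85 mm and grips with 20 to 120 N. Pads are 22 mm wide; open, the fingers measure 114 mm over their backs; the gripper's body (76 mm by 85 mm) begins 54 mm behind the grasp point. The pads swing forward as they close: fully open they stand 13 mm farther back than shut.
Start: joints at [1.12, 0.245, 1.558, -0, 1.339, -0.174], TCP at [0.178, 0.625, 0.231] pointing down, gripper open.
Joint ranges: [-3.13, 3.13], [-1.02, 2.26], [0.13, 2.54], [-0.95, 4.09], [0.21, 2.88], [-2.74, 2.74]. Speed limits (rad/s): [2.57, 2.57, 3.14, 3.14, 3.14, 3.14].

### API

Orientations are given as a rotation vector (axis times angle).
In Python, from plant import r gives the robot as it stands. The module is installed in compiled form; this text tells all that it offers.
- The arm moves only by the tool jog_arm, never from a script. Its argument "deltas" is a list of rows, each an object with "dp": the shift along the tool's x, y, z in units of 0.1 m (1.0 is 0.1 m), a list of three; "twist": the turn, a rotation vector about the tool's x, y, z in units of 45 degrees (1.0 is 45 degrees), a list of three; "jaw": the closure, from -1 (fully open) to 1 (shut). In form: [{"dp": [x, y, z], "twist": [rx, ry, rz], "jaw": jaw}, ...]. A call has 1 to 12 rows; each row is the pose to reach, as a shift and turn from the pose commanded when the call began, along the tool's axes at that moment; what a row does not reach only later rows make up. A row lasts 1/10 s, in which the tool goes at most 50 mm and 8.59 degrees, less where a joint would pass 70% of its speed; a pose out of reach is approached as far as the arm can. A call with a number of a shift or a turn outside -1 to 1 is refused whole. A call with a gripper value outside its range is refused whole. The fingers move at their own pace and stop on an object; "newtons" is the grip in N (left out, the last holds). Time passes only in rows, so rows that repeat a pose let the fingers close. It gives the time, the measured TCP pose, the force and the opening at its end, in the units of the state.
- r.state(): the state, without advancing time (a new reading comes with each control period).
- r.camera(name): name is "scene" or "top" or "wrist"; returns (picture, depth): 400x640x3 uint8, red, green, blue; 400x640 float32, m along the optical axis (not along the pixel's ray), 0 where there is no reading.
- r.calibration(name): a dict with "K" (3x3 intrinsics, pixels), "pose" (4x4, takes a point from camera to world coordinates). Camera axes: x right, y down, z forward; pixel columns grow to the right and rows downward; lengths in m; the calibration is good to about 2 mm. A picture is of the moment at which its call begins: read the wrist's pose just before it. calibration takes no time and is no camera call; for the wrist camera it gives the pose at the moment of the call.
- r.hand_in(): hands the job in, once; it reports no verdict.
The state is a dict: "time": time; "joint_pos": joint angles; "qvel": joint speeds; "joint_efforts": joint torques, N m; "position": TCP position; "ee_rot": TCP orientation; "force": force on the tool from outside, world axes, zero at the start; "ft_torque": the same for the moment, N m; "width": finger opening in m.
Only numpy, scipy, OpenCV 4.12 (cv2) and the standard library are available. Lean on these libraries where they do the work, as an engineer would, in place of code of your own. Each camera call takes 0.05 s, during which the arm holds its last target.

## Working session

There is one attempt and no reset: what is moved stays moved. The work goes in short steps, Python scripts to look and compute and a tool call to move; the robot and the scene stay as the last step left them, time stands still between calls to the robot, and variables do not carry over. Pictures are saved under pics/ and viewed, and the job is handed in when it is done.

Besides the shell and the picture viewer there is one more tool, called after "Request:" in YAML: its name, and indented under it one key for each argument. jog_arm: Moves the arm, as the interface text tells. Shifts and turns lie within -1 to 1; 1 stands for 0.1 m of shift or 45 degrees of turn. Its arguments: {"type":"object","properties":{"deltas":{"type":"array","items":{"type":"object","properties":{"dp":{"type":"array","items":{"type":"number"}},"twist":{"type":"array","items":{"type":"number"}},"jaw":{"type":"number"}}}},"newtons":{"type":"number"}},"required":["deltas"]}

```bash
mkdir -p pics; cat > h.py <<'E'
import numpy as np,cv2,pickle
from plant import r
def snap(n,tag):
    c=r.calibration(n); p,d=r.camera(n)
    cv2.imwrite(f'pics/{tag}.png',p[:,:,::-1]); pickle.dump((p,d,c),open(f'{tag}.pkl','wb')); return p,d,c
def cloud(d,c):
    K=c['K'];v,u=np.mgrid[0:d.shape[0],0:d.shape[1]]
    P=np.stack([(u-K[0,2])/K[0,0]*d,(v-K[1,2])/K[1,1]*d,d],-1)
    T=np.array(c['pose']); return P@T[:3,:3].T+T[:3,3]
E
python3 - <<'E'
from h import *
print(r.state())
for n in ['scene','top']:
    snap(n,n+'0'); print(r.calibration(n))
E
```

```text
{'time': 0.0, 'joint_pos': array([ 1.11991570e+00,  2.45824236e-01,  1.55901810e+00, -7.69635306e-06,
        1.33870390e+00, -1.74111736e-01]), 'qvel': array([ 0.00013525,  0.00014997, -0.00027252,  0.00025049,  0.0002118 ,
       -0.00036027]), 'joint_efforts': array([ 1.13379636e-03, -4.29518223e+01, -3.26125002e+01, -1.36091794e-04,
        5.43971590e-03,  6.18322630e-06]), 'position': array([0.17736716, 0.62474961, 0.23017163]), 'ee_rot': array([ 0.21579887,  1.56045042, -0.21873044]), 'force': array([-0.31083181,  0.47653708,  0.03299645]), 'ft_torque': array([ 0.00411498, -0.00550942, -0.01588684]), 'width': 0.08534336830566998}
{'K': array([[468.48545436,   0.        , 320.61827277],
       [  0.        , 468.48545436, 196.00280278],
       [  0.        ,   0.        ,   1.        ]]), 'pose': array([[ 0.87743901,  0.30915332, -0.36677651,  1.02937612],
       [ 0.47945412, -0.54133819,  0.6907074 , -0.76753214],
       [ 0.01498435, -0.78190612, -0.62321608,  0.81870049],
       [ 0.        ,  0.        ,  0.        ,  1.        ]])}
{'K': array([[377.44008801,   0.        , 318.21761134],
       [  0.        , 377.44008801, 202.72926909],
       [  0.        ,   0.        ,   1.        ]]), 'pose': array([[ 0.01944046, -0.9851648 ,  0.17050626,  0.43688291],
       [-0.99981041, -0.01896828,  0.00439805,  0.02179744],
       [-0.00109859, -0.17055944, -0.98534678,  1.08355049],
       [ 0.        ,  0.        ,  0.        ,  1.        ]])}
```

View pics/scene0.png

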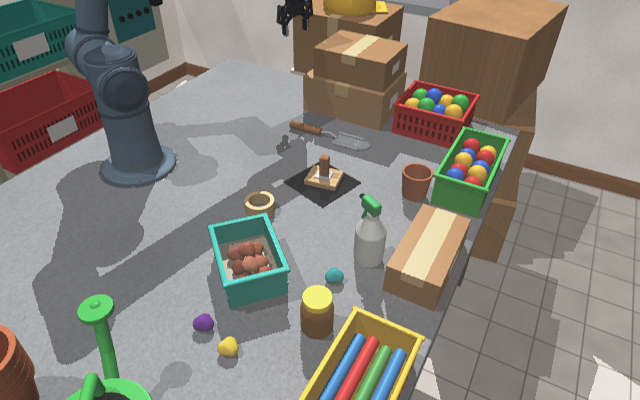

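View pics/top0.png

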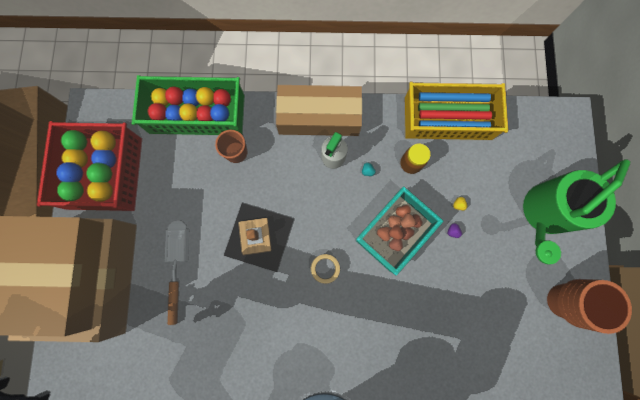

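```bash
python3 - <<'E'
from h import *
p,d,c=pickle.load(open('top0.pkl','rb'));W=cloud(d,c)
print('table z',W[300,200],W[180,280])
hsv=cv2.cvtColor(p,cv2.COLOR_RGB2HSV)
# planter rim: teal
m=((hsv[...,0]>78)&(hsv[...,0]<100)&(hsv[...,1]>100)).astype(np.uint8); m[:, :340]=0;m[:180,:]*=1
n,l,s,ce=cv2.connectedComponentsWithStats(m)
for i in range(1,n):
    if s[i,4]>40: print('teal',s[i],ce[i],np.median(W[l==i][:,2]))
i=1+np.argmax(s[1:,4]); Q=W[l==i]; rim=Q[(Q[:,2]>0.08)&(Q[:,2]<.092)]
print(len(rim)); rc=cv2.minAreaRect((rim[:,:2]*1000).astype(np.float32)); print('rim',rc,np.median(rim[:,2]),cv2.boxPoints(rc))
# mat
m=(p.max(2)<50).astype(np.uint8); m[:200]=0;m[275:]=0;m[:,:215]=0;m[:,300:]=0
Q=W[(m>0)&(np.abs(W[...,2]-.004)<.008)]; print(len(Q))
rc=cv2.minAreaRect((Q[:,:2]*1000).astype(np.float32));print('mat',rc,cv2.boxPoints(rc),np.median(Q[:,2]))
# tamper
sub=W[200:275,215:300].reshape(-1,3)
Q=sub[(sub[:,2]>.074)&(sub[:,2]<.09)];print('handle top',len(Q),Q.mean(0),np.median(Q[:,2]),cv2.minAreaRect((Q[:,:2]*1000).astype(np.float32)))
Q=sub[(sub[:,2]>.013)&(sub[:,2]<.03)];print('sole',len(Q),np.median(Q[:,2]),cv2.minAreaRect((Q[:,:2]*1000).astype(np.float32)))
# stones/grit
cen=np.array([W[232,400,0],W[232,400,1]]);print(cen)
p2=cv2.resize(p[170:290,330:490],None,fx=5,fy=5,interpolation=cv2.INTER_CUBIC);cv2.imwrite('pics/crop.png',p2[:,:,::-1])
p2=cv2.resize(p[195:280,215:300],None,fx=6,fy=6,interpolation=cv2.INTER_CUBIC);cv2.imwrite('pics/crop2.png',p2[:,:,::-1])
E
```

```text
table z [0.34280844 0.35054307 0.00165262] [ 0.69078293  0.14077368 -0.00281472]
teal [362 163  13  13 136] [367.80882353 169.59558824] 0.026290593807134166
teal [ 356  187   87   88 1455] [402.96632302 229.20206186] 0.0839728741079725
1030
rim ((541.6383666992188, -191.3846435546875), (141.4122314453125, 195.00729370117188), 48.499053955078125) 0.08491771344607751 [[ 421.76135 -179.73055]
 [ 567.81104 -308.9487 ]
 [ 661.5154  -203.03874]
 [ 515.4657   -73.82059]]
532
mat ((503.6351013183594, 180.88995361328125), (115.69104766845703, 129.02635192871094), 75.4911880493164) [[426.68735 141.05159]
 [551.5989  108.72676]
 [580.5829  220.72832]
 [455.67133 253.05315]] 0.003980644866317995
handle top 86 [0.52369569 0.20302229 0.08426982] 0.08442553829120653 ((523.8964233398438, 204.15109252929688), (24.535978317260742, 24.847867965698242), 3.176107406616211)
sole 859 0.022103996968469986 ((523.8080444335938, 203.90853881835938), (95.57545471191406, 82.18374633789062), 9.009237289428711)
[ 0.5358407  -0.19330078]
```

View pics/crop.png

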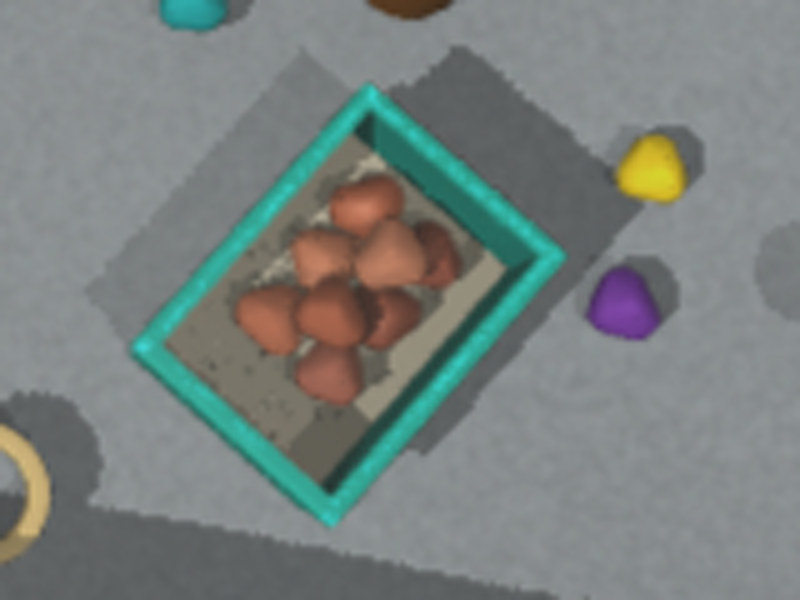

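View pics/crop2.png

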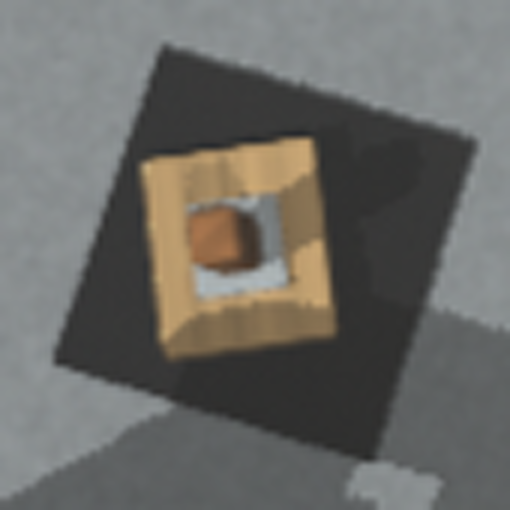

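```bash
cat >> h.py <<'E'
PC=np.array([.5416,-.1914]); PX=np.array([-.749,.663]);PY=np.array([-.663,-.749])
def toP(W): 
    q=W[...,:2]-PC; return np.stack([q@PX,q@PY,W[...,2]],-1)
def hmap(tag,n,scale=4):
    p,d,c=pickle.load(open(f'{tag}.pkl','rb'));W=cloud(d,c);L=toP(W)
    return p,d,c,L
E
python3 - <<'E'
from h import *
p,d,c,L=hmap('top0','top')
K=c['K'];T=c['pose']
def ray(u,v,z):
    q=T[:3,:3]@np.array([(u-K[0,2])/K[0,0],(v-K[1,2])/K[1,1],1]);return T[:3,3]+q*(z-T[2,3])/q[2]
C=[ray(u,v,.004) for u,v in [(242.5,202.5),(294.5,218.8),(277.8,271.7),(224.2,255.3)]]
C=np.array(C);print('mat',C[:,:2],C.mean(0),[np.linalg.norm(C[i]-C[(i+1)%4]) for i in range(4)])
hsv=cv2.cvtColor(p,cv2.COLOR_RGB2HSV)
red=((hsv[...,0]<14)&(hsv[...,1]>90))
inn=(abs(L[...,0])<.08)&(abs(L[...,1])<.053)&(L[...,2]>0)&(L[...,2]<.12)
g=inn&~red&(hsv[...,0]>14)&(hsv[...,0]<35)&(L[...,2]<.035)
print('grit z',np.percentile(L[g][:,2],[10,50,90]),g.sum())
for u,v in [(368,205),(322,255),(390,255),(437,255),(268,318),(333,312),(390,318),(330,373)]:
    uu=330+u//5;vv=170+v//5; s=L[vv-1:vv+2,uu-1:uu+2].reshape(-1,3); print(np.round(np.median(s,0),3))
# handle top face ray check
sub=cloud(d,c)
Q=sub[200:275,215:300]; mm=(Q[...,2]>.06)&(Q[...,2]<.095); print('handle med',np.median(Q[mm],0))
E
```

```text
mat [[0.62013348 0.24644816]
 [0.57538404 0.09403641]
 [0.42456475 0.13650294]
 [0.46732491 0.29018096]] [0.5218518  0.19179212 0.004     ] [np.float64(0.1588453774466938), np.float64(0.15668396133413184), np.float64(0.1595160362979159), np.float64(0.15894343410007508)]
grit z [0.0254486  0.02786992 0.03034502] 987
[-0.051 -0.024  0.058]
[-0.013 -0.024  0.058]
[-0.033  0.001  0.083]
[-0.055  0.022  0.06 ]
[ 0.032 -0.025  0.058]
[ 0.011 -0.003  0.082]
[-0.014  0.025  0.059]
[0.031 0.02  0.06 ]
handle med [0.52257562 0.20214593 0.08386902]
```

```bash
python3 - <<'E'
from h import *
from scipy.spatial.transform import Rotation as Ro
s=r.state();R=Ro.from_rotvec(s['ee_rot']).as_matrix();print(np.round(R,3),s['time'])
p,d,c,L=hmap('top0','top');W=cloud(d,c)
tall=W[(W[...,2]>.1)&(W[...,2]<.6)&(W[...,0]<1)]
print(len(tall))
H,xe,ye=np.histogram2d(tall[:,0],tall[:,1],bins=[np.arange(0,.9,.05),np.arange(-.2,.9,.05)])
Z=np.zeros_like(H)
for q in tall:
    i=int(q[0]/.05);j=int((q[1]+.2)/.05)
    if 0<=i<Z.shape[0] and 0<=j<Z.shape[1]: Z[i,j]=max(Z[i,j],q[2])
print('cols y',np.round(ye[:-1],2))
for i in range(Z.shape[0]):print(round(xe[i],2),(Z[i]*100).astype(int))
pr=p[195:280,215:300]
W=cloud(d,c)[200:275,215:300].reshape(-1,3)
Q=W[(W[:,2]>.014)&(W[:,2]<.026)]
rc=cv2.minAreaRect((Q[:,:2]*1000).astype(np.float32));print(rc,cv2.boxPoints(rc))
E
```

```text
[[-0.001  0.273  0.962]
 [-0.002  0.962 -0.273]
 [-1.    -0.002 -0.   ]] 0.1
26175
cols y [-0.2  -0.15 -0.1  -0.05 -0.    0.05  0.1   0.15  0.2   0.25  0.3   0.35
  0.4   0.45  0.5   0.55  0.6   0.65  0.7   0.75  0.8 ]
0.0 [0 0 0 0 0 0 0 0 0 0 0 0 0 0 0 0 0 0 0 0 0]
0.05 [0 0 0 0 0 0 0 0 0 0 0 0 0 0 0 0 0 0 0 0 0]
0.1 [0 0 0 0 0 0 0 0 0 0 0 0 0 0 0 0 0 0 0 0 0]
0.15 [ 0  0  0  0  0  0  0  0  0  0  0  0  0  0  0 33 33 26  0  0  0]
0.2 [ 0  0  0  0  0  0  0  0  0  0  0  0  0  0  0  0  0 27  0  0  0]
0.25 [ 0  0  0  0  0  0  0  0  0  0  0  0  0  0 13 23 23 23 23 13  0]
0.3 [ 0  0  0  0  0  0  0  0  0  0  0  0  0  0 13 23 23 23 23  0  0]
0.35 [ 0  0  0  0  0  0  0  0  0  0  0  0  0  0 13 23 23 23 23  0  0]
0.4 [ 0  0  0  0  0  0  0  0  0  0  0  0  0  0 13 23 23 23 23  0  0]
0.45 [ 0  0  0  0  0  0  0  0  0  0  0  0  0  0 13 23 23 23 23  0  0]
0.5 [ 0  0  0  0  0  0  0  0  0  0  0  0  0  0 13 23 23 23 23 23  0]
0.55 [ 0  0  0  0  0  0  0  0  0  0  0  0  0  0 11 13 13 11 11 11  0]
0.6 [ 0  0  0  0  0  0  0  0  0  0  0  0  0  0  0 11 11 11 11 11  0]
0.65 [ 0  0  0  0  0  0  0  0  0  0  0  0  0  0  0 11 12 12 12 11  0]
0.7 [ 0  0  0 17 17  0  0  0  0  0  0  0  0  0  0 11 11 11 11 11  0]
0.75 [ 0  0  0 17 17  0  0  0  0  0  0  0  0  0  0 11 12 12 12 11  0]
0.8 [ 0  0  0  0  0  0  0  0  0 10 10 10 10 10 10 11 11 11 11 11  0]
((523.8080444335938, 203.90853881835938), (95.57545471191406, 82.18374633789062), 9.009237289428711) [[470.1751  237.01021]
 [483.04462 155.84035]
 [577.441   170.80687]
 [564.5715  251.97673]]
```

Request:
jog_arm:
  deltas:
    - {"dp": [0,-1,0.28],"twist": [0,0,0],"jaw": -1}
    - {"dp": [0,-1,0.28],"twist": [0,0,0],"jaw": -1}
    - {"dp": [0,-1,0.28],"twist": [0,0,0],"jaw": -1}

```text
time: 0.4
position: [0.1756, 0.516, 0.228]
ee_rot: [0.213, 1.562, -0.224]
force: [-0.2, 0.2, -0.8]
width: 0.0856
```

Request:
jog_arm:
  deltas:
    - {"dp": [0,-1,1],"twist": [0,0,0],"jaw": -1}
    - {"dp": [0,-1,1],"twist": [0,0,0],"jaw": -1}
    - {"dp": [0,-1,1],"twist": [0,0,0],"jaw": -1}
    - {"dp": [0,-1,1],"twist": [0,0,0],"jaw": -1}

```text
time: 0.8
position: [0.2479, 0.3954, 0.2313]
ee_rot: [0.221, 1.559, -0.221]
force: [-0.5, 1.1, 0.8]
width: 0.0854
```

Request:
jog_arm:
  deltas:
    - {"dp": [0,-1,1],"twist": [0,0,0],"jaw": -1}
    - {"dp": [0,-1,1],"twist": [0,0,0],"jaw": -1}
    - {"dp": [0,-1,1],"twist": [0,0,0],"jaw": -1}
    - {"dp": [0,-1,1],"twist": [0,0,0],"jaw": -1}

```text
time: 1.2
position: [0.317, 0.272, 0.2316]
ee_rot: [0.222, 1.558, -0.222]
force: [-0.7, 0.2, -0.8]
width: 0.0854
```

Request:
jog_arm:
  deltas:
    - {"dp": [0,-0.1,1],"twist": [0,0,0],"jaw": -1}
    - {"dp": [0,-0.1,1],"twist": [0,0,0],"jaw": -1}
    - {"dp": [0,-0.1,1],"twist": [0,0,0],"jaw": -1}

```text
time: 1.5
position: [0.4123, 0.2367, 0.2315]
ee_rot: [0.22, 1.558, -0.22]
force: [-0.2, 0.8, 0.7]
width: 0.0851
```

Request:
jog_arm:
  deltas:
    - {"dp": [0.3,0,0.6],"twist": [-0.55,0,0],"jaw": -1}
    - {"dp": [0.3,0,0.6],"twist": [-0.55,0,0],"jaw": -1}
    - {"dp": [0.3,0,0.6],"twist": [-0.55,0,0],"jaw": -1}
    - {"dp": [0.3,0,0.6],"twist": [-0.55,0,0],"jaw": -1}

```text
time: 1.9
position: [0.4658, 0.2221, 0.2006]
ee_rot: [-0.122, 1.569, 0.123]
force: [0.1, -0.1, -0.1]
width: 0.0854
```

```bash
cat >> h.py <<'E'
from scipy.spatial.transform import Rotation as Ro
def info():
    s=r.state();R=Ro.from_rotvec(s['ee_rot']).as_matrix()
    print('t %.2f'%s['time'],'pos',np.round(s['position'],4),'yaw_y %.2f'%np.degrees(np.arctan2(R[1,1],R[0,1])),'x',np.round(R[:,0],3),'F',np.round(s['force'],2),'w',round(s['width'],4),'q',np.round(s['joint_pos'],2));return s,R
def go(t,s=None):
    s,R=info();print('dp',np.round(R.T@(np.array(t)-s['position'])*10,3))
E
python3 - <<'E'
from h import *
go([.5235,.2035,.042])
snap('wrist','w1')
E
```

```text
t 1.90 pos [0.4658 0.2221 0.2006] yaw_y 98.92 x [-0.002  0.    -1.   ] F [ 0.1  -0.08 -0.08] w 0.0854 q [ 0.22 -0.04  1.92  0.    1.26 -1.5 ]
dp [ 1.585 -0.274  0.543]
```

View pics/w1.png

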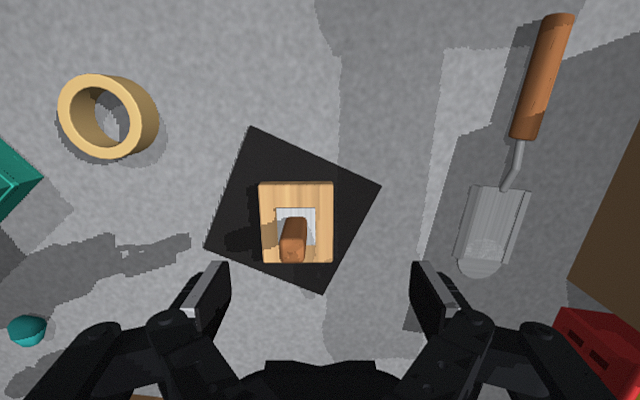

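Request:
jog_arm:
  deltas:
    - {"dp": [0.3,-0.27,0.54],"twist": [0,0,0],"jaw": -1}
    - {"dp": [0.6,-0.27,0.54],"twist": [0,0,0],"jaw": -1}
    - {"dp": [0.6,-0.27,0.54],"twist": [0,0,0],"jaw": -1}

```text
time: 2.25
position: [0.5214, 0.2024, 0.1365]
ee_rot: [-0.12, 1.576, 0.119]
force: [-0.3, -0.1, -1.2]
width: 0.085
```

```bash
python3 - <<'E'
from h import *
s,R=info()
p,d,c=snap('wrist','w2');W=cloud(d,c)
m=(W[...,2]>.07)&(W[...,2]<.092)&(np.hypot(W[...,0]-.5235,W[...,1]-.2035)<.04)
Q=W[m];print(len(Q),Q.mean(0),cv2.minAreaRect((Q[:,:2]*1000).astype(np.float32)))
m=(W[...,2]>.013)&(W[...,2]<.03)&(np.hypot(W[...,0]-.5235,W[...,1]-.2035)<.075)
Q=W[m];print(len(Q),cv2.minAreaRect((Q[:,:2]*1000).astype(np.float32)))
go([.5235,.2035,.042])
E
```

```text
t 2.25 pos [0.5214 0.2024 0.1365] yaw_y 98.72 x [-0.009 -0.001 -1.   ] F [-0.34 -0.14 -1.25] w 0.085 q [ 0.17  0.15  1.86  0.    1.15 -1.56]
1334 [0.51739178 0.20539605 0.08393238] ((519.702880859375, 205.84080505371094), (25.443012237548828, 23.744115829467773), 8.80040168762207)
8009 ((519.9671020507812, 205.776611328125), (94.59793853759766, 82.14690399169922), 9.415611267089844)
t 2.30 pos [0.5219 0.203  0.139 ] yaw_y 98.78 x [-0.006 -0.001 -1.   ] F [-1.14  0.78  0.1 ] w 0.0852 q [ 0.17  0.14  1.86  0.    1.15 -1.56]
dp [0.97  0.002 0.022]
```

View pics/w2.png

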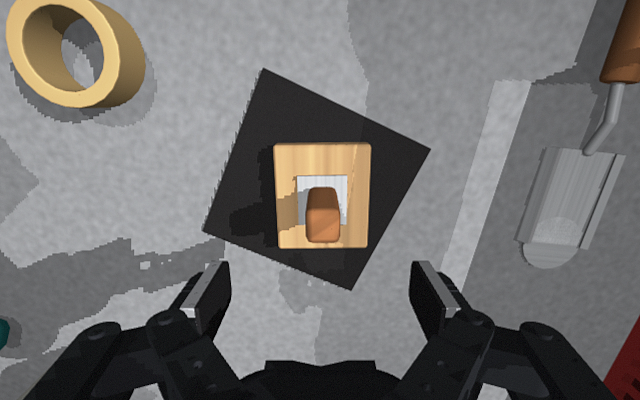

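Request:
jog_arm:
  deltas:
    - {"dp": [0.4,0,0],"twist": [0,0,0],"jaw": -1}
    - {"dp": [0.8,0.01,0],"twist": [0,0,0],"jaw": -1}
    - {"dp": [0.97,0.01,0],"twist": [0,0,0],"jaw": -1}
    - {"dp": [0.97,0.01,0],"twist": [0,0,0],"jaw": -1}

```text
time: 2.7
position: [0.5214, 0.2045, 0.0434]
ee_rot: [-0.122, 1.571, 0.122]
force: [-1.4, -0.0, 0.6]
width: 0.0854
```

Request:
jog_arm:
  deltas:
    - {"dp": [0,0,0],"twist": [0,0,0],"jaw": 1}
    - {"dp": [0,0,0],"twist": [0,0,0],"jaw": 1}
    - {"dp": [0,0,0],"twist": [0,0,0],"jaw": 1}
    - {"dp": [0,0,0],"twist": [0,0,0],"jaw": 1}
    - {"dp": [0,0,0],"twist": [0,0,0],"jaw": 1}
    - {"dp": [0,0,0],"twist": [0,0,0],"jaw": 1}
    - {"dp": [0,0,0],"twist": [0,0,0],"jaw": 1}
  newtons: 90

```text
time: 3.4
position: [0.5243, 0.2039, 0.0455]
ee_rot: [-0.122, 1.566, 0.122]
force: [-2.4, 0.4, 6.2]
width: 0.0229
```

```bash
python3 - <<'E'
from h import *
s,R=info();print(np.round(R,3))
E
```

```text
t 3.40 pos [0.5243 0.2039 0.0455] yaw_y 98.88 x [ 0.001  0.    -1.   ] F [-2.43  0.42  6.24] w 0.0229 q [ 0.17  0.29  1.88  0.    0.97 -1.56]
[[ 0.001 -0.154  0.988]
 [ 0.     0.988  0.154]
 [-1.     0.     0.001]]
```

Request:
jog_arm:
  deltas:
    - {"dp": [-0.3,0,0],"twist": [0,0,0],"jaw": 1}
    - {"dp": [-0.7,0,0],"twist": [0,0,0],"jaw": 1}
    - {"dp": [-1,0,0],"twist": [0,0,0],"jaw": 1}
    - {"dp": [-1,0,0],"twist": [0,0,0],"jaw": 1}

```text
time: 3.8
position: [0.5262, 0.2042, 0.1484]
ee_rot: [-0.121, 1.559, 0.122]
force: [0.9, -0.6, -3.2]
width: 0.0231
```

```bash
python3 - <<'E'
from h import *
s,R=info()
p,d,c=snap('wrist','w3')
p,d,c=snap('scene','s3')
cv2.imwrite('pics/s3c.png',cv2.resize(p[80:320,180:480],None,fx=2.6,fy=2.5)[:,:,::-1])
info()
E
```

```text
t 3.80 pos [0.5262 0.2042 0.1484] yaw_y 98.89 x [ 0.008  0.001 -1.   ] F [ 0.94 -0.61 -3.23] w 0.0231 q [ 0.17  0.13  1.85 -0.    1.15 -1.56]
t 3.90 pos [0.5227 0.2035 0.143 ] yaw_y 98.88 x [-0.002 -0.    -1.   ] F [-1.07 -1.2  -5.63] w 0.0232 q [ 0.17  0.14  1.85 -0.    1.15 -1.56]
```

View pics/s3c.png

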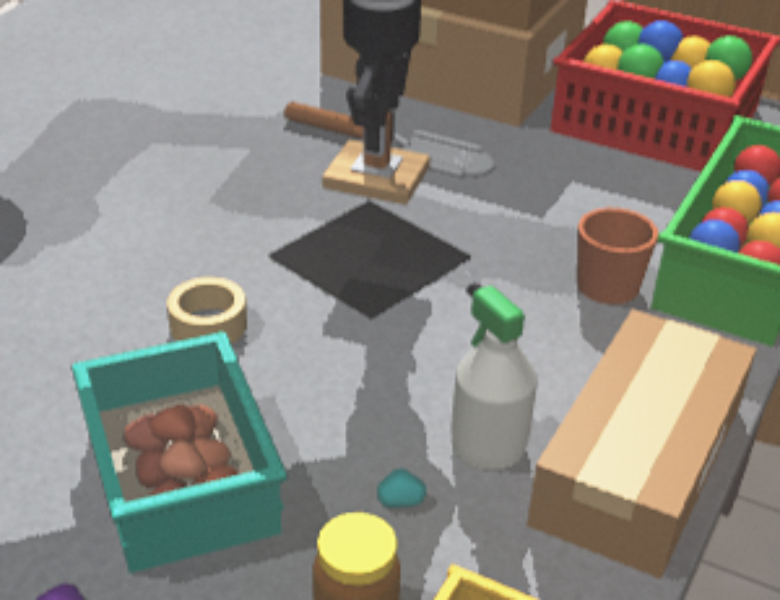

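View pics/w3.png

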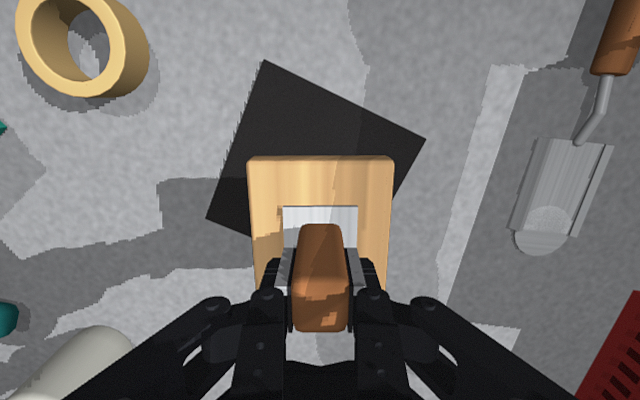

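Request:
jog_arm:
  deltas:
    - {"dp": [-0.15,-0.5,-0.05],"twist": [0,0,0],"jaw": 1}
    - {"dp": [-0.2,-1,-0.09],"twist": [0,0,0],"jaw": 1}
    - {"dp": [-0.2,-1,-0.09],"twist": [0,0,0],"jaw": 1}

```text
time: 4.2
position: [0.5293, 0.0992, 0.1619]
ee_rot: [-0.119, 1.571, 0.117]
force: [0.4, 0.1, -5.3]
width: 0.0231
```

Request:
jog_arm:
  deltas:
    - {"dp": [0,-0.5,-0.05],"twist": [0.2,0,0],"jaw": 1}
    - {"dp": [0,-1,-0.09],"twist": [0.38,0,0],"jaw": 1}
    - {"dp": [0,-1,-0.09],"twist": [0.56,0,0],"jaw": 1}
    - {"dp": [0,-1,-0.09],"twist": [0.56,0,0],"jaw": 1}

```text
time: 4.6
position: [0.5349, 0.0026, 0.1611]
ee_rot: [0.226, 1.565, -0.225]
force: [-0.5, 0.6, -4.2]
width: 0.0228
```

```bash
python3 - <<'E'
from h import *
go([.5498,-.1987,.16])
E
```

```text
t 4.60 pos [0.5349 0.0026 0.1611] yaw_y 73.55 x [-0.006  0.002 -1.   ] F [-0.5   0.6  -4.15] w 0.0228 q [-0.21  0.06  1.9   0.    1.19 -1.49]
dp [ 0.007 -1.888  0.713]
```

Request:
jog_arm:
  deltas:
    - {"dp": [0,-0.5,0.2],"twist": [0,0,0],"jaw": 1}
    - {"dp": [0,-1,0.38],"twist": [0,0,0],"jaw": 1}
    - {"dp": [0,-1,0.38],"twist": [0,0,0],"jaw": 1}

```text
time: 4.9
position: [0.5446, -0.1061, 0.1626]
ee_rot: [0.222, 1.561, -0.224]
force: [0.3, 0.4, -4.5]
width: 0.0228
```

Request:
jog_arm:
  deltas:
    - {"dp": [0,-0.4,0.2],"twist": [0.2,0,0],"jaw": 1}
    - {"dp": [0,-0.89,0.33],"twist": [0.38,0,0],"jaw": 1}
    - {"dp": [0,-0.89,0.33],"twist": [0.557,0,0],"jaw": 1}
    - {"dp": [0,-0.89,0.33],"twist": [0.557,0,0],"jaw": 1}
    - {"dp": [0,-0.89,0.33],"twist": [0.557,0,0],"jaw": 1}

```text
time: 5.4
position: [0.5511, -0.1961, 0.1626]
ee_rot: [0.561, 1.5, -0.56]
force: [-0.6, 0.6, -4.7]
width: 0.0232
```

```bash
python3 - <<'E'
from h import *
go([.5498,-.1987,.14])
p,d,c=snap('top','t4')
W=cloud(d,c);hsv=cv2.cvtColor(p,cv2.COLOR_RGB2HSV)
cv2.imwrite('pics/t4c.png',cv2.resize(p[160:300,320:490],None,fx=4.5,fy=4)[:,:,::-1])
p,d,c=snap('scene','s4')
cv2.imwrite('pics/s4c.png',cv2.resize(p[180:320,180:320],None,fx=4,fy=4)[:,:,::-1])
snap('wrist','w4')
E
```

```text
t 5.40 pos [ 0.5511 -0.1961  0.1626] yaw_y 48.96 x [-0.003  0.002 -1.   ] F [-0.58  0.6  -4.65] w 0.0232 q [-0.54  0.17  1.78  0.    1.2  -1.39]
dp [ 0.226 -0.028  0.008]
```

View pics/s4c.png

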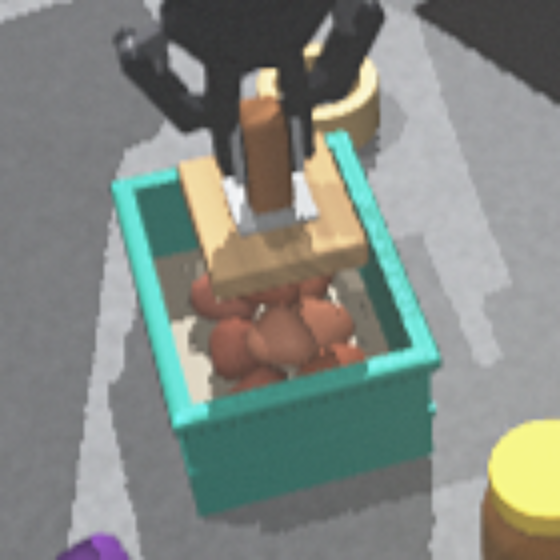

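View pics/w4.png

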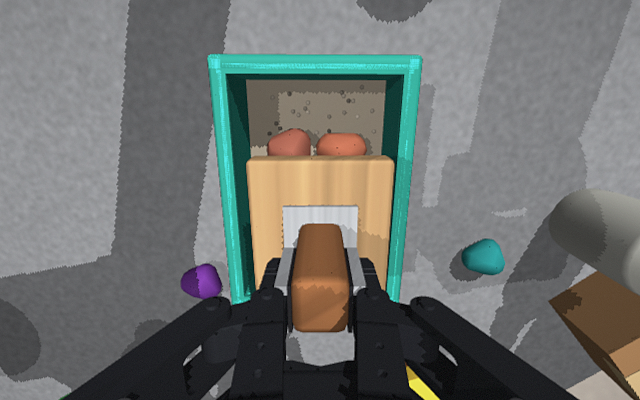

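View pics/t4c.png

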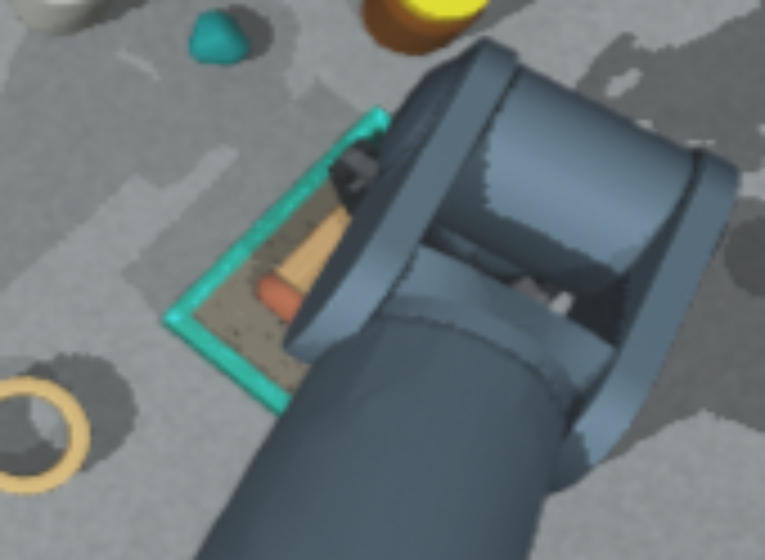

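Request:
jog_arm:
  deltas:
    - {"dp": [0.1,0,0],"twist": [0,0,0],"jaw": 1}
    - {"dp": [0.2,-0.02,0.02],"twist": [0,0,0],"jaw": 1}
    - {"dp": [0.28,-0.02,0.02],"twist": [0,0,0],"jaw": 1}
    - {"dp": [0.28,-0.02,0.02],"twist": [0,0,0],"jaw": 1}

```text
time: 5.95
position: [0.5506, -0.2001, 0.1339]
ee_rot: [0.566, 1.5, -0.565]
force: [-0.0, -0.1, -4.4]
width: 0.0229
```

```bash
python3 - <<'E'
from h import *
info()
E
```

```text
t 5.95 pos [ 0.5506 -0.2001  0.1339] yaw_y 48.63 x [-0.004  0.002 -1.   ] F [-0.05 -0.12 -4.41] w 0.0229 q [-0.54  0.21  1.79  0.    1.15 -1.39]
```

Feel downwards at 20 mm/s.

Request:
jog_arm:
  deltas:
    - {"dp": [0.02,0,0],"twist": [0,0,0],"jaw": 1}
    - {"dp": [0.04,0,0],"twist": [0,0,0],"jaw": 1}
    - {"dp": [0.06,0,0],"twist": [0,0,0],"jaw": 1}
    - {"dp": [0.08,0,0],"twist": [0,0,0],"jaw": 1}

```text
time: 6.35
position: [0.552, -0.2009, 0.1284]
ee_rot: [0.565, 1.495, -0.565]
force: [0.5, 1.1, -4.4]
width: 0.0231
```

Request:
jog_arm:
  deltas:
    - {"dp": [0.01,0,0],"twist": [0,0,0],"jaw": 1}
    - {"dp": [0.02,0,0],"twist": [0,0,0],"jaw": 1}

```text
time: 6.55
position: [0.5519, -0.2009, 0.1263]
ee_rot: [0.565, 1.496, -0.565]
force: [-0.6, -0.1, -3.6]
width: 0.0237
```

Request:
jog_arm:
  deltas:
    - {"dp": [0.01,0,0],"twist": [0,0,0],"jaw": 1}
    - {"dp": [0.02,0,0],"twist": [0,0,0],"jaw": 1}

```text
time: 6.75
position: [0.5525, -0.2011, 0.1256]
ee_rot: [0.565, 1.495, -0.565]
force: [-3.1, 2.0, 6.8]
width: 0.0231
```

Request:
jog_arm:
  deltas:
    - {"dp": [0,0,-0.05],"twist": [0,0,0],"jaw": 1}
    - {"dp": [0,0,-0.1],"twist": [0,0,0],"jaw": 1}
    - {"dp": [0,0,-0.15],"twist": [0,0,0],"jaw": 1}
    - {"dp": [0,0,-0.2],"twist": [0,0,0],"jaw": 1}

```text
time: 7.15
position: [0.5376, -0.1881, 0.1256]
ee_rot: [0.564, 1.492, -0.565]
force: [1.2, -2.7, 5.3]
width: 0.0231
```

Request:
jog_arm:
  deltas:
    - {"dp": [0,0.05,0],"twist": [0,0,0],"jaw": 1}
    - {"dp": [0,0.1,0],"twist": [0,0,0],"jaw": 1}
    - {"dp": [0,0.05,0],"twist": [0,0,0],"jaw": 1}
    - {"dp": [0,0,0],"twist": [0,0,0],"jaw": 1}

```text
time: 7.55
position: [0.5369, -0.187, 0.1243]
ee_rot: [0.566, 1.495, -0.564]
force: [3.7, 1.1, 4.5]
width: 0.0231
```

```bash
python3 - <<'E'
from h import *
info()
snap('wrist','w5')
p,d,c=snap('scene','s5')
cv2.imwrite('pics/s5c.png',cv2.resize(p[180:320,180:320],None,fx=4,fy=4)[:,:,::-1])
E
```

```text
t 7.55 pos [ 0.5369 -0.187   0.1243] yaw_y 48.64 x [ 0.001  0.001 -1.   ] F [3.65 1.11 4.52] w 0.0231 q [-0.54  0.18  1.84  0.    1.12 -1.38]
```

View pics/s5c.png

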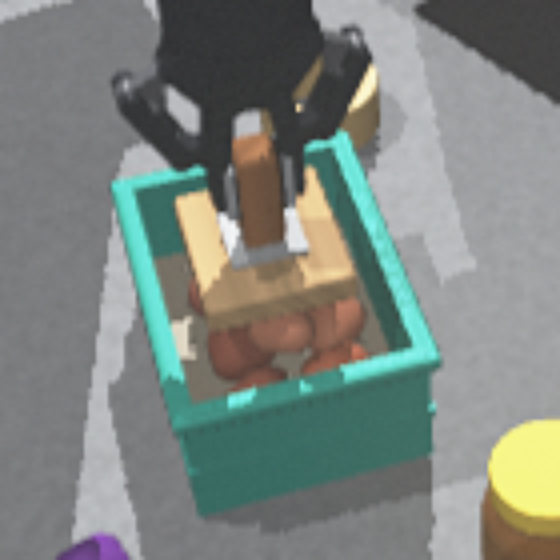

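View pics/w5.png

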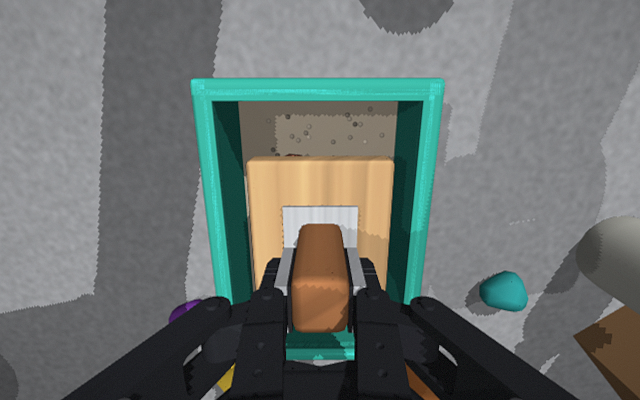

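Request:
jog_arm:
  deltas:
    - {"dp": [0.01,0,-0.05],"twist": [0,0,0],"jaw": 1}
    - {"dp": [0.01,0.05,-0.1],"twist": [0,0,0],"jaw": 1}
    - {"dp": [0.01,0.1,-0.05],"twist": [0,0,0],"jaw": 1}
    - {"dp": [0.01,0.1,0],"twist": [0,0,0],"jaw": 1}
    - {"dp": [0.01,0.05,0.05],"twist": [0,0,0],"jaw": 1}
    - {"dp": [0.01,0,0.1],"twist": [0,0,0],"jaw": 1}
    - {"dp": [0.01,-0.05,0.15],"twist": [0,0,0],"jaw": 1}
    - {"dp": [0.01,-0.1,0.1],"twist": [0,0,0],"jaw": 1}
    - {"dp": [0.01,-0.1,0.05],"twist": [0,0,0],"jaw": 1}
    - {"dp": [0.01,-0.05,0],"twist": [0,0,0],"jaw": 1}
    - {"dp": [0.01,0,0],"twist": [0,0,0],"jaw": 1}

```text
time: 8.75
position: [0.5363, -0.1866, 0.1231]
ee_rot: [0.565, 1.497, -0.565]
force: [0.8, 1.0, -3.6]
width: 0.0231
```

Request:
jog_arm:
  deltas:
    - {"dp": [0.02,0,-0.05],"twist": [0,0,0],"jaw": 1}
    - {"dp": [0.03,0.05,-0.1],"twist": [0,0,0],"jaw": 1}
    - {"dp": [0.03,0.1,-0.05],"twist": [0,0,0],"jaw": 1}
    - {"dp": [0.03,0.1,0],"twist": [0,0,0],"jaw": 1}
    - {"dp": [0.03,0.05,0.05],"twist": [0,0,0],"jaw": 1}
    - {"dp": [0.03,0,0.1],"twist": [0,0,0],"jaw": 1}

```text
time: 9.35
position: [0.5446, -0.1949, 0.1202]
ee_rot: [0.565, 1.496, -0.565]
force: [0.3, 0.7, -4.6]
width: 0.0229
```

Request:
jog_arm:
  deltas:
    - {"dp": [0,-0.05,0.05],"twist": [0,0,0],"jaw": 1}
    - {"dp": [0,-0.1,0],"twist": [0,0,0],"jaw": 1}
    - {"dp": [0,-0.1,-0.05],"twist": [0,0,0],"jaw": 1}
    - {"dp": [0,-0.05,-0.1],"twist": [0,0,0],"jaw": 1}
    - {"dp": [0,0,-0.1],"twist": [0,0,0],"jaw": 1}

```text
time: 9.85
position: [0.5363, -0.1865, 0.1201]
ee_rot: [0.565, 1.497, -0.565]
force: [0.3, -0.2, -4.3]
width: 0.0229
```

Request:
jog_arm:
  deltas:
    - {"dp": [0.02,0,0],"twist": [0,0,0],"jaw": 1}
    - {"dp": [0.04,0,0],"twist": [0,0,0],"jaw": 1}

```text
time: 10.05
position: [0.5384, -0.1877, 0.1182]
ee_rot: [0.564, 1.493, -0.564]
force: [-2.3, 1.6, 10.2]
width: 0.0228
```

```bash
python3 - <<'E'
from h import *
info()
p,d,c=snap('scene','s6')
cv2.imwrite('pics/s6c.png',cv2.resize(p[180:320,180:320],None,fx=4,fy=4)[:,:,::-1])
E
```

```text
t 10.05 pos [ 0.5384 -0.1877  0.1182] yaw_y 48.68 x [ 0.003 -0.001 -1.   ] F [-2.32  1.61 10.18] w 0.0228 q [-0.53  0.19  1.85  0.    1.1  -1.38]
```

View pics/s6c.png

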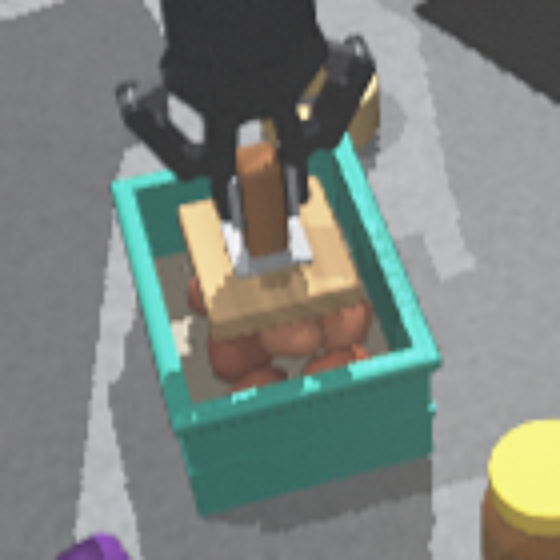

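Request:
jog_arm:
  deltas:
    - {"dp": [-0.01,0,-0.05],"twist": [0,0,0],"jaw": 1}
    - {"dp": [-0.01,0.05,-0.1],"twist": [0,0,0],"jaw": 1}
    - {"dp": [-0.01,0.1,-0.05],"twist": [0,0,0],"jaw": 1}
    - {"dp": [-0.01,0.1,0],"twist": [0,0,0],"jaw": 1}
    - {"dp": [-0.01,0.05,0.05],"twist": [0,0,0],"jaw": 1}
    - {"dp": [-0.01,0,0.1],"twist": [0,0,0],"jaw": 1}

```text
time: 10.7
position: [0.5444, -0.1945, 0.1168]
ee_rot: [0.565, 1.497, -0.564]
force: [-0.2, 0.4, -4.2]
width: 0.023
```

Request:
jog_arm:
  deltas:
    - {"dp": [0,-0.05,0.05],"twist": [0,0,0],"jaw": 1}
    - {"dp": [0,-0.1,0],"twist": [0,0,0],"jaw": 1}
    - {"dp": [0,-0.1,-0.05],"twist": [0,0,0],"jaw": 1}
    - {"dp": [0,-0.05,-0.1],"twist": [0,0,0],"jaw": 1}
    - {"dp": [0,0,-0.1],"twist": [0,0,0],"jaw": 1}

```text
time: 11.2
position: [0.5362, -0.1865, 0.1169]
ee_rot: [0.565, 1.497, -0.565]
force: [0.6, 1.4, -4.5]
width: 0.0234
```

Working down well. Lower further.

Request:
jog_arm:
  deltas:
    - {"dp": [0.02,0,0],"twist": [0,0,0],"jaw": 1}
    - {"dp": [0.04,0,0],"twist": [0,0,0],"jaw": 1}

```text
time: 11.4
position: [0.5377, -0.1876, 0.1146]
ee_rot: [0.564, 1.495, -0.564]
force: [-5.1, 2.7, 9.6]
width: 0.0229
```

Request:
jog_arm:
  deltas:
    - {"dp": [0.01,0,-0.05],"twist": [0,0,0],"jaw": 1}
    - {"dp": [0.01,0.05,-0.1],"twist": [0,0,0],"jaw": 1}
    - {"dp": [0.01,0.1,-0.05],"twist": [0,0,0],"jaw": 1}
    - {"dp": [0.01,0.1,0],"twist": [0,0,0],"jaw": 1}
    - {"dp": [0.01,0.05,0.05],"twist": [0,0,0],"jaw": 1}
    - {"dp": [0.01,0,0.1],"twist": [0,0,0],"jaw": 1}

```text
time: 12.0
position: [0.5446, -0.195, 0.1121]
ee_rot: [0.565, 1.496, -0.565]
force: [0.4, -0.5, -5.0]
width: 0.023
```

Request:
jog_arm:
  deltas:
    - {"dp": [0.02,-0.05,0.05],"twist": [0,0,0],"jaw": 1}
    - {"dp": [0.03,-0.1,0],"twist": [0,0,0],"jaw": 1}
    - {"dp": [0.03,-0.1,-0.05],"twist": [0,0,0],"jaw": 1}
    - {"dp": [0.03,-0.05,-0.1],"twist": [0,0,0],"jaw": 1}
    - {"dp": [0.03,0,-0.1],"twist": [0,0,0],"jaw": 1}

```text
time: 12.5
position: [0.5364, -0.1868, 0.1094]
ee_rot: [0.565, 1.496, -0.565]
force: [-0.2, 0.5, -3.5]
width: 0.0228
```

Request:
jog_arm:
  deltas:
    - {"dp": [0,0,-0.05],"twist": [0,0,0],"jaw": 1}
    - {"dp": [0,0.05,-0.1],"twist": [0,0,0],"jaw": 1}
    - {"dp": [0,0.1,-0.05],"twist": [0,0,0],"jaw": 1}
    - {"dp": [0,0.1,0],"twist": [0,0,0],"jaw": 1}
    - {"dp": [0,0.05,0.05],"twist": [0,0,0],"jaw": 1}
    - {"dp": [0,0,0.1],"twist": [0,0,0],"jaw": 1}

```text
time: 13.1
position: [0.5446, -0.1948, 0.1092]
ee_rot: [0.565, 1.496, -0.565]
force: [0.3, 0.6, -3.7]
width: 0.0231
```

```bash
python3 - <<'E'
from h import *
info()
p,d,c=snap('scene','s7')
cv2.imwrite('pics/s7c.png',cv2.resize(p[180:320,180:320],None,fx=4,fy=4)[:,:,::-1])
snap('wrist','w7')
E
```

```text
t 13.10 pos [ 0.5446 -0.1948  0.1092] yaw_y 48.63 x [-0.  0. -1.] F [ 0.28  0.61 -3.72] w 0.0231 q [-0.54  0.22  1.83  0.    1.09 -1.39]
```

View pics/s7c.png

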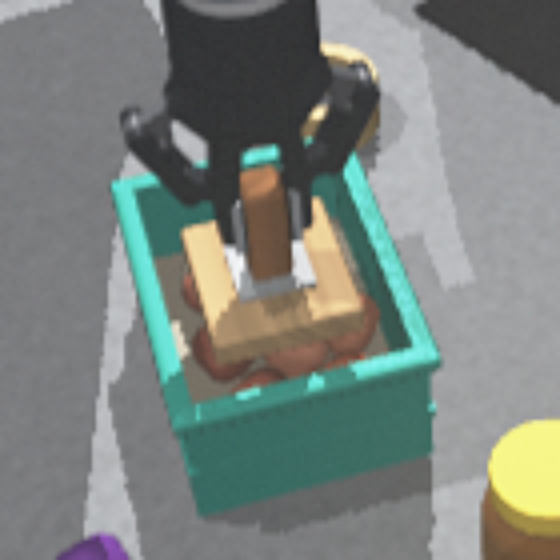

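View pics/w7.png

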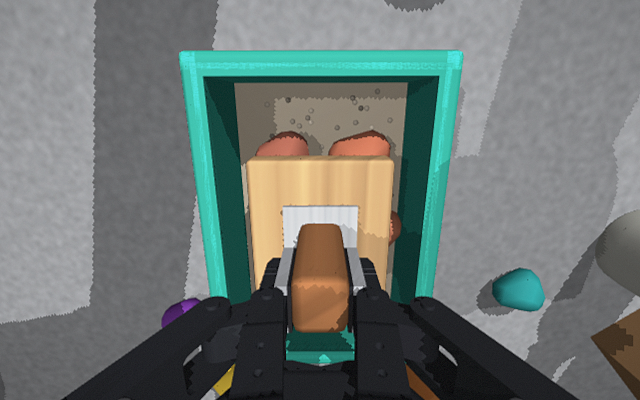

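Request:
jog_arm:
  deltas:
    - {"dp": [0.02,-0.05,0.05],"twist": [0,0,0],"jaw": 1}
    - {"dp": [0.03,-0.1,0],"twist": [0,0,0],"jaw": 1}
    - {"dp": [0.03,-0.1,-0.05],"twist": [0,0,0],"jaw": 1}
    - {"dp": [0.03,-0.05,-0.1],"twist": [0,0,0],"jaw": 1}
    - {"dp": [0.03,0,-0.1],"twist": [0,0,0],"jaw": 1}

```text
time: 13.7
position: [0.5379, -0.1882, 0.1082]
ee_rot: [0.564, 1.491, -0.565]
force: [0.3, -0.5, 6.2]
width: 0.023
```

Request:
jog_arm:
  deltas:
    - {"dp": [0.01,0,-0.05],"twist": [0,0,0],"jaw": 1}
    - {"dp": [0.01,0.05,-0.1],"twist": [0,0,0],"jaw": 1}
    - {"dp": [0.01,0.1,-0.05],"twist": [0,0,0],"jaw": 1}
    - {"dp": [0.01,0.1,0],"twist": [0,0,0],"jaw": 1}
    - {"dp": [0.01,0.05,0.05],"twist": [0,0,0],"jaw": 1}
    - {"dp": [0.01,0,0.1],"twist": [0,0,0],"jaw": 1}

```text
time: 14.3
position: [0.5457, -0.1956, 0.1078]
ee_rot: [0.562, 1.492, -0.566]
force: [-2.3, 0.3, 8.0]
width: 0.0232
```

Request:
jog_arm:
  deltas:
    - {"dp": [0,-0.05,0.1],"twist": [0,0,0],"jaw": 1}
    - {"dp": [0,-0.12,0.1],"twist": [0,0,0],"jaw": 1}
    - {"dp": [0,-0.12,0.02],"twist": [0,0,0],"jaw": 1}
    - {"dp": [0,-0.12,-0.06],"twist": [0,0,0],"jaw": 1}
    - {"dp": [0,-0.05,-0.14],"twist": [0,0,0],"jaw": 1}
    - {"dp": [0,0.02,-0.2],"twist": [0,0,0],"jaw": 1}
    - {"dp": [0,0.08,-0.2],"twist": [0,0,0],"jaw": 1}
    - {"dp": [0,0.12,-0.12],"twist": [0,0,0],"jaw": 1}
    - {"dp": [0,0.12,-0.04],"twist": [0,0,0],"jaw": 1}
    - {"dp": [0,0.05,0],"twist": [0,0,0],"jaw": 1}
    - {"dp": [0,0,0],"twist": [0,0,0],"jaw": 1}

```text
time: 15.4
position: [0.5464, -0.1954, 0.1076]
ee_rot: [0.564, 1.489, -0.565]
force: [3.6, 0.6, 10.3]
width: 0.0232
```

```bash
python3 - <<'E'
from h import *
info()
snap('wrist','w8')
E
```

```text
t 15.40 pos [ 0.5464 -0.1954  0.1076] yaw_y 48.62 x [ 0.006 -0.003 -1.   ] F [ 3.59  0.58 10.34] w 0.0232 q [-0.54  0.22  1.83  0.    1.09 -1.39]
```

View pics/w8.png

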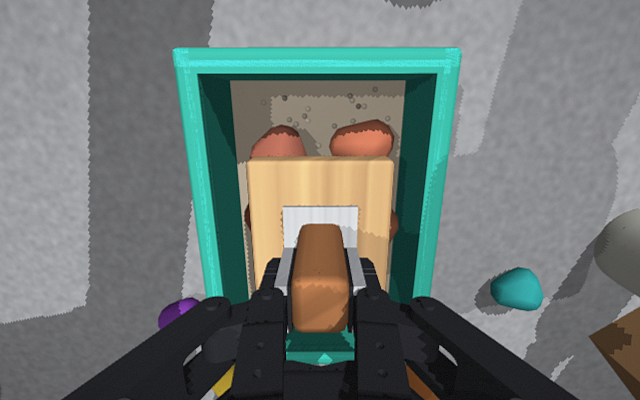

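Request:
jog_arm:
  deltas:
    - {"dp": [-0.3,0,0],"twist": [0,0,0],"jaw": 1}
    - {"dp": [-0.75,0,0.2],"twist": [0,0,0],"jaw": 1}
    - {"dp": [-0.95,0,0.6],"twist": [0,0,0],"jaw": 1}
    - {"dp": [-0.95,0,1],"twist": [0,0,0],"jaw": 1}
    - {"dp": [-0.95,0,1],"twist": [0,0,0],"jaw": 1}

```text
time: 15.95
position: [0.6202, -0.2625, 0.1981]
ee_rot: [0.566, 1.497, -0.566]
force: [-0.7, 1.0, -5.6]
width: 0.023
```

```bash
python3 - <<'E'
from h import *
info()
snap('wrist','w9')
p,d,c=snap('scene','s9')
cv2.imwrite('pics/s9c.png',cv2.resize(p[180:320,180:320],None,fx=4,fy=4)[:,:,::-1])
E
```

```text
t 15.95 pos [ 0.6202 -0.2625  0.1981] yaw_y 48.54 x [-0.002  0.    -1.   ] F [-0.71  0.96 -5.57] w 0.023 q [-0.57  0.33  1.52 -0.    1.3  -1.42]
```

View pics/w9.png

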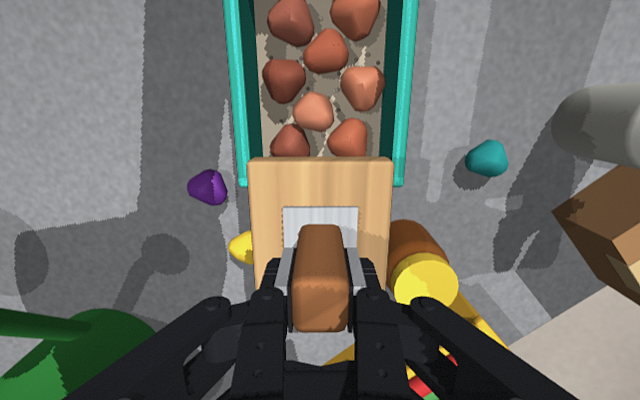

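View pics/s9c.png

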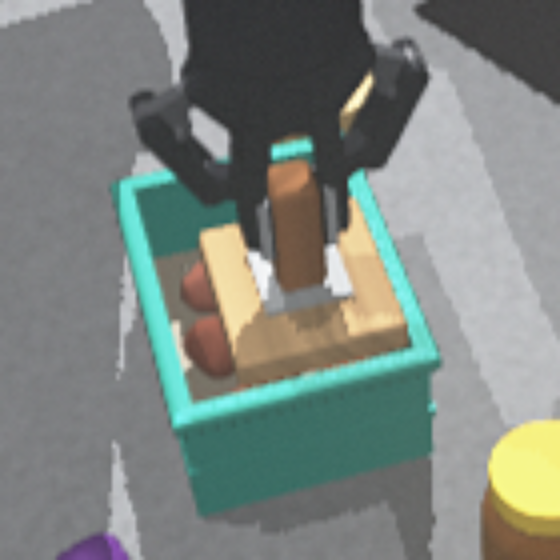

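```bash
cat >> h.py <<'E'
def stones(tag):
    p,d,c=pickle.load(open(tag+'.pkl','rb'));L=toP(cloud(d,c))
    hsv=cv2.cvtColor(p,cv2.COLOR_RGB2HSV)
    m=((hsv[...,0]<14)|(hsv[...,0]>174))&(hsv[...,1]>70)&(abs(L[...,0])<.09)&(abs(L[...,1])<.062)&(L[...,2]>.03)&(L[...,2]<.1)
    m=cv2.erode(m.astype(np.uint8),np.ones((3,3),np.uint8))
    g=(abs(L[...,0])<.08)&(abs(L[...,1])<.05)&(L[...,2]<.034)&(L[...,2]>.01)
    print('grit',np.median(L[g][:,2]),g.sum())
    dt=cv2.distanceTransform(m,cv2.DIST_L2,5); lab=cv2.connectedComponentsWithStats((dt>0.45*dt.max()).astype(np.uint8))
    for i in range(1,lab[0]):
        q=L[lab[1]==i]; print(np.round(lab[3][i]),'area',lab[2][i,4],'P',np.round(q.mean(0)[:2],3),'top',np.round(np.percentile(q[:,2],95),4))
E
python3 - <<'E'
from h import *
stones('w9')
p,d,c=pickle.load(open('w9.pkl','rb'));L=toP(cloud(d,c))
for u,v in [(292,20),(356,14),(327,50),(285,80),(362,87),(314,112),(291,140),(349,138)]:
    s=L[max(v-22,0):v+23,u-20:u+21].reshape(-1,3);s=s[(s[:,2]>.04)&(s[:,2]<.09)];print((u,v),np.round(s[s[:,2].argmax()],4),np.round(np.percentile(s[:,2],97),4))
E
```

```text
grit 0.027675895617471413 5498
[296.   2.] area 26 P [0.051 0.021] top 0.0572
[354.   4.] area 157 P [ 0.049 -0.026] top 0.061
[302.  19.] area 21 P [0.039 0.016] top 0.059
[352.  26.] area 133 P [ 0.034 -0.026] top 0.0574
[286.  28.] area 117 P [0.032 0.028] top 0.06
[329.  54.] area 293 P [ 0.013 -0.006] top 0.0609
[315.  48.] area 1 P [0.018 0.005] top 0.0558
[281.  79.] area 309 P [-0.007  0.034] top 0.0608
[363.  75.] area 14 P [-0.003 -0.036] top 0.0554
[376.  84.] area 15 P [-0.01  -0.047] top 0.0558
[354.  88.] area 55 P [-0.014 -0.028] top 0.0595
[365. 102.] area 14 P [-0.025 -0.039] top 0.0548
[311. 111.] area 257 P [-0.033  0.008] top 0.066
[345. 138.] area 212 P [-0.056 -0.021] top 0.0602
[290. 141.] area 306 P [-0.059  0.028] top 0.0607
(292, 20) [0.0375 0.0208 0.0622] 0.0607
(356, 14) [ 0.046  -0.0272  0.0618] 0.0604
(327, 50) [ 0.0137 -0.0113  0.0626] 0.0607
(285, 80) [-0.0037  0.0342  0.0622] 0.0604
(362, 87) [-0.0105 -0.032   0.0604] 0.0593
(314, 112) [-0.0323  0.0051  0.0676] 0.0659
(291, 140) [-0.0381  0.0086  0.0654] 0.0621
(349, 138) [-0.0398 -0.0069  0.0639] 0.0605
```

```bash
python3 - <<'E'
from h import *
go([.5641,-.2113,.116])
E
```

```text
t 16.05 pos [ 0.6177 -0.2595  0.1969] yaw_y 48.61 x [-0.006  0.004 -1.   ] F [-1.55  0.31 -4.43] w 0.0233 q [-0.57  0.32  1.53 -0.    1.3  -1.41]
dp [ 0.814  0.008 -0.716]
```

Request:
jog_arm:
  deltas:
    - {"dp": [0,0,-0.4],"twist": [0,0,0],"jaw": 1}
    - {"dp": [0.2,0,-0.71],"twist": [0,0,0],"jaw": 1}
    - {"dp": [0.45,0,-0.71],"twist": [0,0,0],"jaw": 1}
    - {"dp": [0.65,0,-0.71],"twist": [0,0,0],"jaw": 1}
    - {"dp": [0.78,0,-0.71],"twist": [0,0,0],"jaw": 1}
    - {"dp": [0.82,0,-0.71],"twist": [0,0,0],"jaw": 1}
    - {"dp": [0.82,0,-0.71],"twist": [0,0,0],"jaw": 1}

```text
time: 16.75
position: [0.5655, -0.2129, 0.1177]
ee_rot: [0.565, 1.498, -0.565]
force: [0.0, 0.1, -4.4]
width: 0.0229
```

Request:
jog_arm:
  deltas:
    - {"dp": [0.02,0,0],"twist": [0,0,0],"jaw": 1}
    - {"dp": [0.04,0,0],"twist": [0,0,0],"jaw": 1}
    - {"dp": [0.06,0,0],"twist": [0,0,0],"jaw": 1}

```text
time: 17.05
position: [0.5666, -0.2137, 0.113]
ee_rot: [0.565, 1.495, -0.565]
force: [0.6, -0.6, -4.6]
width: 0.0229
```

Request:
jog_arm:
  deltas:
    - {"dp": [0.01,0,0],"twist": [0,0,0],"jaw": 1}
    - {"dp": [0.02,0,0],"twist": [0,0,0],"jaw": 1}

```text
time: 17.25
position: [0.5662, -0.2134, 0.1103]
ee_rot: [0.565, 1.496, -0.565]
force: [-0.1, -0.7, -4.3]
width: 0.0231
```

Request:
jog_arm:
  deltas:
    - {"dp": [0.01,0,0],"twist": [0,0,0],"jaw": 1}
    - {"dp": [0.02,0,0],"twist": [0,0,0],"jaw": 1}
    - {"dp": [0.03,0,0],"twist": [0,0,0],"jaw": 1}

```text
time: 17.55
position: [0.5669, -0.2137, 0.1081]
ee_rot: [0.565, 1.494, -0.565]
force: [1.4, -1.1, 1.3]
width: 0.0233
```

Request:
jog_arm:
  deltas:
    - {"dp": [0.01,0,0],"twist": [0,0,0],"jaw": 1}
    - {"dp": [0.02,0,0],"twist": [0,0,0],"jaw": 1}

```text
time: 17.75
position: [0.568, -0.2143, 0.1075]
ee_rot: [0.564, 1.491, -0.565]
force: [2.4, 1.1, 7.5]
width: 0.023
```

Request:
jog_arm:
  deltas:
    - {"dp": [0,0,-0.06],"twist": [0,0,0],"jaw": 1}
    - {"dp": [0,0.06,-0.12],"twist": [0,0,0],"jaw": 1}
    - {"dp": [0,0.12,-0.18],"twist": [0,0,0],"jaw": 1}
    - {"dp": [0,0.06,-0.24],"twist": [0,0,0],"jaw": 1}
    - {"dp": [0,0,-0.3],"twist": [0,0,0],"jaw": 1}
    - {"dp": [0,-0.06,-0.24],"twist": [0,0,0],"jaw": 1}
    - {"dp": [0,-0.12,-0.18],"twist": [0,0,0],"jaw": 1}
    - {"dp": [0,-0.06,-0.1],"twist": [0,0,0],"jaw": 1}
    - {"dp": [0,0,-0.04],"twist": [0,0,0],"jaw": 1}

```text
time: 18.65
position: [0.5652, -0.2126, 0.108]
ee_rot: [0.564, 1.49, -0.566]
force: [1.1, -1.3, 3.9]
width: 0.0228
```

Request:
jog_arm:
  deltas:
    - {"dp": [0,0,-0.06],"twist": [0,0,0],"jaw": 1}
    - {"dp": [0,0.06,-0.12],"twist": [0,0,0],"jaw": 1}
    - {"dp": [0,0.12,-0.18],"twist": [0,0,0],"jaw": 1}
    - {"dp": [0,0.06,-0.24],"twist": [0,0,0],"jaw": 1}
    - {"dp": [0,0,-0.3],"twist": [0,0,0],"jaw": 1}
    - {"dp": [0,-0.06,-0.24],"twist": [0,0,0],"jaw": 1}
    - {"dp": [0,-0.12,-0.18],"twist": [0,0,0],"jaw": 1}
    - {"dp": [0,-0.06,-0.1],"twist": [0,0,0],"jaw": 1}
    - {"dp": [0,0,0],"twist": [0,0,0],"jaw": 1}

```text
time: 19.55
position: [0.5647, -0.2119, 0.1076]
ee_rot: [0.564, 1.491, -0.566]
force: [1.8, -0.3, 2.1]
width: 0.0227
```

Request:
jog_arm:
  deltas:
    - {"dp": [0.01,0,-0.06],"twist": [0,0,0],"jaw": 1}
    - {"dp": [0.02,0.06,-0.12],"twist": [0,0,0],"jaw": 1}
    - {"dp": [0.02,0.12,-0.18],"twist": [0,0,0],"jaw": 1}
    - {"dp": [0.02,0.06,-0.24],"twist": [0,0,0],"jaw": 1}
    - {"dp": [0.02,0,-0.3],"twist": [0,0,0],"jaw": 1}
    - {"dp": [0.02,-0.06,-0.24],"twist": [0,0,0],"jaw": 1}
    - {"dp": [0.02,-0.12,-0.18],"twist": [0,0,0],"jaw": 1}
    - {"dp": [0.02,-0.06,-0.1],"twist": [0,0,0],"jaw": 1}
    - {"dp": [0.02,0,0],"twist": [0,0,0],"jaw": 1}

```text
time: 20.45
position: [0.5651, -0.2125, 0.1067]
ee_rot: [0.563, 1.49, -0.566]
force: [-3.2, -1.6, 18.0]
width: 0.023
```

Request:
jog_arm:
  deltas:
    - {"dp": [0,0.12,0],"twist": [0,0,0],"jaw": 1}
    - {"dp": [0,0.05,-0.06],"twist": [0,0,0],"jaw": 1}
    - {"dp": [0,-0.05,-0.06],"twist": [0,0,0],"jaw": 1}
    - {"dp": [0,-0.12,-0.06],"twist": [0,0,0],"jaw": 1}
    - {"dp": [0,-0.05,-0.12],"twist": [0,0,0],"jaw": 1}
    - {"dp": [0,0.05,-0.12],"twist": [0,0,0],"jaw": 1}
    - {"dp": [0,0.12,-0.12],"twist": [0,0,0],"jaw": 1}
    - {"dp": [0,0.06,-0.06],"twist": [0,0,0],"jaw": 1}
    - {"dp": [0,0,0],"twist": [0,0,0],"jaw": 1}

```text
time: 21.35
position: [0.5647, -0.212, 0.1067]
ee_rot: [0.561, 1.491, -0.565]
force: [-0.6, -1.4, 11.1]
width: 0.023
```

Request:
jog_arm:
  deltas:
    - {"dp": [-0.3,0,0],"twist": [0,0,0],"jaw": 1}
    - {"dp": [-0.75,0,0.2],"twist": [0,0,0],"jaw": 1}
    - {"dp": [-1,0,0.6],"twist": [0,0,0],"jaw": 1}
    - {"dp": [-1,0,0.85],"twist": [0,0,0],"jaw": 1}
    - {"dp": [-1,0,0.85],"twist": [0,0,0],"jaw": 1}

```text
time: 21.85
position: [0.6275, -0.2685, 0.2026]
ee_rot: [0.565, 1.496, -0.566]
force: [-0.3, 0.2, -5.8]
width: 0.0236
```

```bash
python3 - <<'E'
from h import *
info()
snap('wrist','w10')
stones('w10')
E
```

```text
t 21.85 pos [ 0.6275 -0.2685  0.2026] yaw_y 48.57 x [-0.001 -0.    -1.   ] F [-0.25  0.2  -5.76] w 0.0236 q [-0.57  0.34  1.49 -0.    1.31 -1.42]
grit 0.027686979406541135 5692
[291.   6.] area 279 P [0.039 0.024] top 0.0609
[345.   5.] area 81 P [ 0.041 -0.02 ] top 0.0566
[366.   0.] area 14 P [ 0.043 -0.036] top 0.059
[323.  37.] area 380 P [ 0.016 -0.002] top 0.0604
[269.  58.] area 152 P [0.001 0.044] top 0.0607
[360.  74.] area 482 P [-0.012 -0.034] top 0.0595
[283.  70.] area 33 P [-0.008  0.033] top 0.0584
[275.  80.] area 5 P [-0.016  0.04 ] top 0.0547
[322. 106.] area 94 P [-0.038 -0.001] top 0.0643
[306. 113.] area 2 P [-0.044  0.012] top 0.0638
[354. 127.] area 337 P [-0.056 -0.03 ] top 0.0606
[292. 136.] area 256 P [-0.064  0.026] top 0.0606
```

View pics/w10.png

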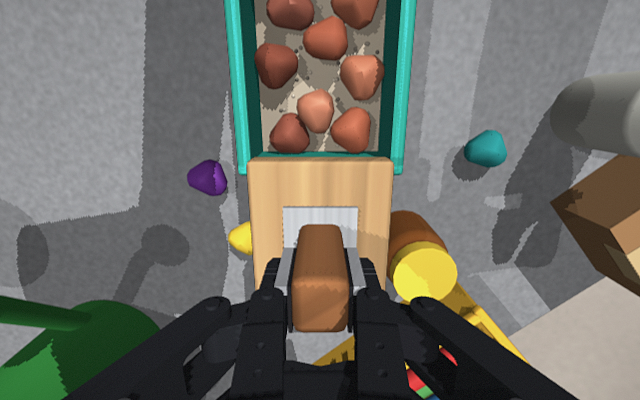

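```bash
python3 - <<'E'
from h import *
go([.5630,-.2100,.112])
E
```

```text
t 21.90 pos [ 0.626  -0.2669  0.2011] yaw_y 48.59 x [-0.004  0.002 -1.   ] F [-1.02  0.82 -4.77] w 0.0231 q [-0.57  0.34  1.49 -0.    1.31 -1.42]
dp [ 0.895  0.01  -0.845]
```

Request:
jog_arm:
  deltas:
    - {"dp": [0,0,-0.45],"twist": [0,0,0],"jaw": 1}
    - {"dp": [0.2,0,-0.84],"twist": [0,0,0],"jaw": 1}
    - {"dp": [0.45,0,-0.84],"twist": [0,0,0],"jaw": 1}
    - {"dp": [0.65,0,-0.84],"twist": [0,0,0],"jaw": 1}
    - {"dp": [0.8,0,-0.84],"twist": [0,0,0],"jaw": 1}
    - {"dp": [0.86,0,-0.84],"twist": [0,0,0],"jaw": 1}
    - {"dp": [0.88,0,-0.84],"twist": [0,0,0],"jaw": 1}

```text
time: 22.6
position: [0.5632, -0.2109, 0.1142]
ee_rot: [0.565, 1.498, -0.565]
force: [-0.4, 0.0, -4.6]
width: 0.0232
```

Request:
jog_arm:
  deltas:
    - {"dp": [0.02,0,0],"twist": [0,0,0],"jaw": 1}
    - {"dp": [0.03,0,0],"twist": [0,0,0],"jaw": 1}
    - {"dp": [0.04,0,0],"twist": [0,0,0],"jaw": 1}

```text
time: 22.9
position: [0.5644, -0.2118, 0.1121]
ee_rot: [0.565, 1.494, -0.565]
force: [0.2, -0.3, -4.3]
width: 0.0233
```

```bash
python3 - <<'E'
from h import *
s,R=info();print(toP(s['position']))
E
```

```text
t 22.90 pos [ 0.5644 -0.2118  0.1121] yaw_y 48.63 x [ 0.001 -0.001 -1.   ] F [ 0.23 -0.26 -4.29] w 0.0233 q [-0.55  0.27  1.76 -0.    1.11 -1.4 ]
[-3.06094678e-02  1.09843905e-04  1.12115077e-01]
```

Request:
jog_arm:
  deltas:
    - {"dp": [0.02,0,0],"twist": [0,0,0],"jaw": 1}
    - {"dp": [0.03,0,0],"twist": [0,0,0],"jaw": 1}
    - {"dp": [0.04,0,0],"twist": [0,0,0],"jaw": 1}

```text
time: 23.2
position: [0.5639, -0.2114, 0.1073]
ee_rot: [0.565, 1.496, -0.565]
force: [-0.6, -0.0, -4.8]
width: 0.0225
```

Request:
jog_arm:
  deltas:
    - {"dp": [0.01,0,0],"twist": [0,0,0],"jaw": 1}
    - {"dp": [0.02,0,0],"twist": [0,0,0],"jaw": 1}
    - {"dp": [0.02,0,0],"twist": [0,0,0],"jaw": 1}

```text
time: 23.5
position: [0.5644, -0.2119, 0.1061]
ee_rot: [0.564, 1.494, -0.565]
force: [-0.2, 1.1, -0.6]
width: 0.0229
```

Request:
jog_arm:
  deltas:
    - {"dp": [0.01,0,0],"twist": [0,0,0],"jaw": 1}
    - {"dp": [0.02,0,0],"twist": [0,0,0],"jaw": 1}
    - {"dp": [0.02,0,0],"twist": [0,0,0],"jaw": 1}

```text
time: 23.8
position: [0.5654, -0.2124, 0.1057]
ee_rot: [0.564, 1.492, -0.565]
force: [-1.8, 0.1, 6.4]
width: 0.0229
```

Request:
jog_arm:
  deltas:
    - {"dp": [0.01,0,0],"twist": [0,0,0],"jaw": 1}
    - {"dp": [0.01,0,0],"twist": [0,0,0],"jaw": 1}

```text
time: 24.0
position: [0.566, -0.2128, 0.1055]
ee_rot: [0.563, 1.49, -0.565]
force: [-2.3, 0.2, 9.0]
width: 0.0231
```

Request:
jog_arm:
  deltas:
    - {"dp": [0.01,0,0],"twist": [0,0,0],"jaw": 1}
    - {"dp": [0.015,0,0],"twist": [0,0,0],"jaw": 1}
    - {"dp": [0.015,0,0],"twist": [0,0,0],"jaw": 1}

```text
time: 24.3
position: [0.5668, -0.2136, 0.1053]
ee_rot: [0.562, 1.488, -0.566]
force: [-1.8, 0.2, 13.2]
width: 0.0231
```

Request:
jog_arm:
  deltas:
    - {"dp": [0.008,0,0],"twist": [0,0,0],"jaw": 1}
    - {"dp": [0.008,0,0],"twist": [0,0,0],"jaw": 1}
    - {"dp": [0.008,0,0],"twist": [0,0,0],"jaw": 1}
    - {"dp": [0.008,0,0],"twist": [0,0,0],"jaw": 1}
    - {"dp": [0.008,0,0],"twist": [0,0,0],"jaw": 1}
    - {"dp": [0.008,0,0],"twist": [0,0,0],"jaw": 1}
    - {"dp": [0.008,0,0],"twist": [0,0,0],"jaw": 1}
    - {"dp": [0.008,0,0],"twist": [0,0,0],"jaw": 1}
    - {"dp": [0.008,0,0],"twist": [0,0,0],"jaw": 1}
    - {"dp": [0.008,0,0],"twist": [0,0,0],"jaw": 1}
    - {"dp": [0.008,0,0],"twist": [0,0,0],"jaw": 1}
    - {"dp": [0.008,0,0],"twist": [0,0,0],"jaw": 1}

```text
time: 25.5
position: [0.5673, -0.2141, 0.1051]
ee_rot: [0.562, 1.486, -0.566]
force: [-0.2, -1.0, 15.3]
width: 0.0232
```

```bash
python3 - <<'E'
from h import *
s,R=info();print(toP(s['position']))
p,d,c=snap('scene','s11')
cv2.imwrite('pics/s11c.png',cv2.resize(p[180:320,180:320],None,fx=4,fy=4)[:,:,::-1])
snap('wrist','w11');info()
E
```

```text
t 25.50 pos [ 0.5673 -0.2141  0.1051] yaw_y 48.64 x [ 0.008 -0.006 -1.   ] F [-0.22 -0.95 15.29] w 0.0232 q [-0.55  0.28  1.76 -0.    1.09 -1.4 ]
[-3.43011987e-02 -6.53158382e-05  1.05114845e-01]
t 25.60 pos [ 0.5673 -0.2141  0.1051] yaw_y 48.63 x [ 0.008 -0.006 -1.   ] F [-0.73 -1.25 14.29] w 0.0228 q [-0.55  0.28  1.76 -0.    1.09 -1.4 ]
```

View pics/s11c.png

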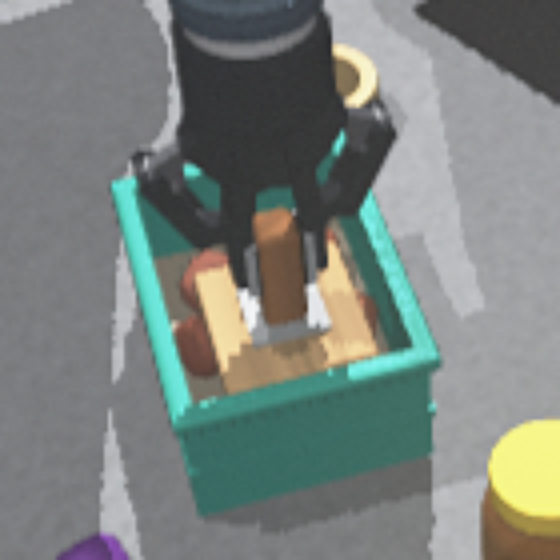

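View pics/w11.png

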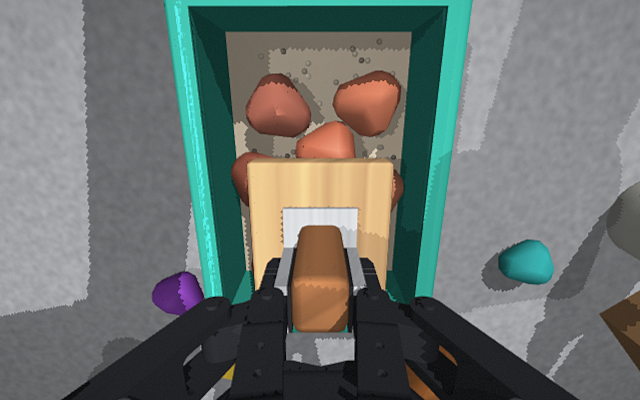

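Request:
jog_arm:
  deltas:
    - {"dp": [-0.04,0,0],"twist": [0,0,0],"jaw": 1}
    - {"dp": [-0.08,0,0],"twist": [0,0,0],"jaw": 1}
    - {"dp": [-0.08,0,-0.1],"twist": [0,0,0],"jaw": 1}
    - {"dp": [-0.06,0,-0.13],"twist": [0,0,0],"jaw": 1}
    - {"dp": [-0.05,0,-0.13],"twist": [0,0,0],"jaw": 1}
    - {"dp": [-0.04,0,-0.13],"twist": [0,0,0],"jaw": 1}
    - {"dp": [-0.03,0,-0.13],"twist": [0,0,0],"jaw": 1}

```text
time: 26.3
position: [0.5553, -0.2035, 0.1048]
ee_rot: [0.564, 1.493, -0.565]
force: [-2.0, 1.0, 10.9]
width: 0.0229
```

Request:
jog_arm:
  deltas:
    - {"dp": [0.01,0,0],"twist": [0,0,0],"jaw": 1}
    - {"dp": [0.02,0,0],"twist": [0,0,0],"jaw": 1}
    - {"dp": [0.02,0,0],"twist": [0,0,0],"jaw": 1}

```text
time: 26.6
position: [0.5566, -0.2044, 0.1044]
ee_rot: [0.563, 1.489, -0.566]
force: [-0.8, -0.0, 11.3]
width: 0.0231
```

Request:
jog_arm:
  deltas:
    - {"dp": [0.008,0,0],"twist": [0,0,0],"jaw": 1}
    - {"dp": [0.008,0,0],"twist": [0,0,0],"jaw": 1}
    - {"dp": [0.008,0,0],"twist": [0,0,0],"jaw": 1}
    - {"dp": [0.008,0,0],"twist": [0,0,0],"jaw": 1}

```text
time: 27.0
position: [0.5571, -0.2048, 0.1042]
ee_rot: [0.563, 1.488, -0.566]
force: [-2.0, -0.1, 13.6]
width: 0.0227
```

Request:
jog_arm:
  deltas:
    - {"dp": [0.004,0,0],"twist": [0,0,0],"jaw": 1}
    - {"dp": [0.004,0,0],"twist": [0,0,0],"jaw": 1}
    - {"dp": [0.004,0,0],"twist": [0,0,0],"jaw": 1}
    - {"dp": [0.004,0,0],"twist": [0,0,0],"jaw": 1}
    - {"dp": [0.004,0,0],"twist": [0,0,0],"jaw": 1}
    - {"dp": [0.004,0,0],"twist": [0,0,0],"jaw": 1}
    - {"dp": [0.004,0,0],"twist": [0,0,0],"jaw": 1}
    - {"dp": [0.004,0,0],"twist": [0,0,0],"jaw": 1}
    - {"dp": [0.004,0,0],"twist": [0,0,0],"jaw": 1}
    - {"dp": [0.004,0,0],"twist": [0,0,0],"jaw": 1}

```text
time: 28.0
position: [0.5573, -0.2049, 0.1041]
ee_rot: [0.563, 1.487, -0.566]
force: [-1.8, 0.9, 14.9]
width: 0.0231
```

```bash
python3 - <<'E'
from h import *
s,R=info();print(toP(s['position']))
print('next +x .03'); w=PC+.03*PX; print(w); go([*w,.115])
E
```

```text
t 28.00 pos [ 0.5573 -0.2049  0.1041] yaw_y 48.63 x [ 0.007 -0.005 -1.   ] F [-1.79  0.95 14.87] w 0.0231 q [-0.54  0.26  1.79 -0.    1.08 -1.39]
[-0.02070731 -0.00026492  0.10413099]
next +x .03
[ 0.51913 -0.17151]
t 28.00 pos [ 0.5573 -0.2049  0.1041] yaw_y 48.63 x [ 0.007 -0.005 -1.   ] F [-1.79  0.95 14.87] w 0.0231 q [-0.54  0.26  1.79 -0.    1.08 -1.39]
dp [-0.113 -0.001 -0.506]
```

Request:
jog_arm:
  deltas:
    - {"dp": [-0.08,0,0],"twist": [0,0,0],"jaw": 1}
    - {"dp": [-0.16,0,0],"twist": [0,0,0],"jaw": 1}
    - {"dp": [-0.18,0,-0.25],"twist": [0,0,0],"jaw": 1}
    - {"dp": [-0.18,0,-0.48],"twist": [0,0,0],"jaw": 1}
    - {"dp": [-0.14,0,-0.48],"twist": [0,0,0],"jaw": 1}
    - {"dp": [-0.1,0,-0.48],"twist": [0,0,0],"jaw": 1}
    - {"dp": [-0.07,0,-0.48],"twist": [0,0,0],"jaw": 1}
    - {"dp": [-0.05,0,-0.48],"twist": [0,0,0],"jaw": 1}

```text
time: 28.8
position: [0.5183, -0.1714, 0.1042]
ee_rot: [0.565, 1.497, -0.565]
force: [-0.7, -0.0, -4.5]
width: 0.0232
```

Request:
jog_arm:
  deltas:
    - {"dp": [0.015,0,0],"twist": [0,0,0],"jaw": 1}
    - {"dp": [0.03,0,0],"twist": [0,0,0],"jaw": 1}

```text
time: 29.0
position: [0.519, -0.1717, 0.1026]
ee_rot: [0.565, 1.494, -0.565]
force: [-0.3, 0.5, 4.1]
width: 0.023
```

Request:
jog_arm:
  deltas:
    - {"dp": [0.01,0,0],"twist": [0,0,0],"jaw": 1}
    - {"dp": [0.01,0,0],"twist": [0,0,0],"jaw": 1}

```text
time: 29.2
position: [0.5194, -0.1719, 0.1026]
ee_rot: [0.564, 1.493, -0.565]
force: [-2.5, -0.4, 5.3]
width: 0.0231
```

Request:
jog_arm:
  deltas:
    - {"dp": [0.01,0,0],"twist": [0,0,0],"jaw": 1}
    - {"dp": [0.01,0,0],"twist": [0,0,0],"jaw": 1}

```text
time: 29.4
position: [0.5198, -0.1722, 0.1026]
ee_rot: [0.564, 1.492, -0.565]
force: [-2.6, 0.4, 9.3]
width: 0.0232
```

Request:
jog_arm:
  deltas:
    - {"dp": [0.01,0,0],"twist": [0,0,0],"jaw": 1}
    - {"dp": [0.015,0,0],"twist": [0,0,0],"jaw": 1}
    - {"dp": [0.015,0,0],"twist": [0,0,0],"jaw": 1}

```text
time: 29.7
position: [0.5205, -0.1726, 0.1025]
ee_rot: [0.563, 1.491, -0.565]
force: [-4.0, 1.4, 17.2]
width: 0.023
```

Request:
jog_arm:
  deltas:
    - {"dp": [0.006,0,0],"twist": [0,0,0],"jaw": 1}
    - {"dp": [0.006,0,0],"twist": [0,0,0],"jaw": 1}
    - {"dp": [0.006,0,0],"twist": [0,0,0],"jaw": 1}
    - {"dp": [0.006,0,0],"twist": [0,0,0],"jaw": 1}
    - {"dp": [0.006,0,0],"twist": [0,0,0],"jaw": 1}
    - {"dp": [0.006,0,0],"twist": [0,0,0],"jaw": 1}

```text
time: 30.3
position: [0.5208, -0.1728, 0.1025]
ee_rot: [0.563, 1.49, -0.565]
force: [-4.0, 1.4, 19.0]
width: 0.0233
```

Request:
jog_arm:
  deltas:
    - {"dp": [0,0,0],"twist": [0,0,0],"jaw": 1}
    - {"dp": [0,0,0],"twist": [0,0,0],"jaw": 1}
    - {"dp": [0,0,0],"twist": [0,0,0],"jaw": 1}
    - {"dp": [0,0,0],"twist": [0,0,0],"jaw": 1}
    - {"dp": [0,0,0],"twist": [0,0,0],"jaw": 1}
    - {"dp": [0,0,0],"twist": [0,0,0],"jaw": 1}
    - {"dp": [0,0,0],"twist": [0,0,0],"jaw": 1}
    - {"dp": [0,0,0],"twist": [0,0,0],"jaw": 1}

```text
time: 31.1
position: [0.5208, -0.1728, 0.1025]
ee_rot: [0.563, 1.49, -0.565]
force: [-3.9, 1.1, 20.1]
width: 0.0234
```

```bash
python3 - <<'E'
from h import *
s,R=info();print(toP(s['position']))
E
```

```text
t 31.10 pos [ 0.5208 -0.1728  0.1025] yaw_y 48.65 x [ 0.005 -0.004 -1.   ] F [-3.93  1.08 20.06] w 0.0234 q [-0.53  0.16  1.91 -0.    1.06 -1.38]
[ 0.02791755 -0.00013207  0.1025345 ]
```

Request:
jog_arm:
  deltas:
    - {"dp": [-0.01,0,0],"twist": [0,0,0],"jaw": 1}
    - {"dp": [-0.01,0,0],"twist": [0,0,0],"jaw": 1}
    - {"dp": [-0.01,0,0],"twist": [0,0,0],"jaw": 1}
    - {"dp": [-0.01,0,0],"twist": [0,0,0],"jaw": 1}
    - {"dp": [-0.01,0,0],"twist": [0,0,0],"jaw": 1}
    - {"dp": [-0.01,0,0],"twist": [0,0,0],"jaw": 1}
    - {"dp": [-0.01,0,0],"twist": [0,0,0],"jaw": 1}
    - {"dp": [-0.01,0,0],"twist": [0,0,0],"jaw": 1}
    - {"dp": [-0.01,0,0],"twist": [0,0,0],"jaw": 1}
    - {"dp": [-0.01,0,0],"twist": [0,0,0],"jaw": 1}

```text
time: 32.1
position: [0.5204, -0.1726, 0.1026]
ee_rot: [0.563, 1.491, -0.565]
force: [-2.5, 0.7, 14.8]
width: 0.023
```

Request:
jog_arm:
  deltas:
    - {"dp": [-0.2,0,0],"twist": [0,0,0],"jaw": 1}
    - {"dp": [-0.6,0,0],"twist": [0,0,0],"jaw": 1}
    - {"dp": [-0.8,0,0],"twist": [0,0,0],"jaw": 1}
    - {"dp": [-0.8,0,0],"twist": [0,0,0],"jaw": 1}

```text
time: 32.5
position: [0.5201, -0.1722, 0.1821]
ee_rot: [0.563, 1.489, -0.565]
force: [0.2, -0.6, -4.8]
width: 0.0228
```

```bash
python3 - <<'E'
from h import *
go([.523,.190,.18])
E
```

```text
t 32.50 pos [ 0.5201 -0.1722  0.1821] yaw_y 48.63 x [ 0.006 -0.004 -1.   ] F [ 0.25 -0.61 -4.83] w 0.0228 q [-0.53  0.05  1.87 -0.    1.22 -1.38]
dp [ 0.008  2.738 -2.373]
```

Request:
jog_arm:
  deltas:
    - {"dp": [0,0.35,-0.3],"twist": [0,0,0],"jaw": 1}
    - {"dp": [0,0.7,-0.6],"twist": [0,0,0],"jaw": 1}
    - {"dp": [0,0.95,-0.82],"twist": [0,0,0],"jaw": 1}
    - {"dp": [0,0.95,-0.82],"twist": [0,0,0],"jaw": 1}

```text
time: 32.9
position: [0.5175, -0.0416, 0.1759]
ee_rot: [0.563, 1.502, -0.561]
force: [-0.9, -0.9, -4.6]
width: 0.023
```

Request:
jog_arm:
  deltas:
    - {"dp": [0,0.35,-0.3],"twist": [0,0,0],"jaw": 1}
    - {"dp": [0,0.7,-0.6],"twist": [0,0,0],"jaw": 1}
    - {"dp": [0,0.95,-0.82],"twist": [0,0,0],"jaw": 1}
    - {"dp": [0,0.95,-0.82],"twist": [0,0,0],"jaw": 1}

```text
time: 33.3
position: [0.5192, 0.083, 0.1764]
ee_rot: [0.562, 1.5, -0.562]
force: [0.2, -0.2, -4.9]
width: 0.023
```

```bash
python3 - <<'E'
from h import *
go([.523,.190,.1])
p,d,c=snap('top','t12')
cv2.imwrite('pics/t12c.png',cv2.resize(p[170:290,330:490],None,fx=5,fy=5)[:,:,::-1])
stones('t12')
L=toP(cloud(d,c)); m=(abs(L[...,0])<.082)&(abs(L[...,1])<.055)
print('max z in cell',np.sort(L[m][:,2])[-8:])
snap('wrist','w12')
E
```

```text
t 33.30 pos [0.5192 0.083  0.1764] yaw_y 48.87 x [-0.003  0.001 -1.   ] F [ 0.24 -0.22 -4.95] w 0.023 q [-0.06  0.01  1.92  0.    1.21 -0.91]
dp [ 0.765  0.832 -0.672]
grit 0.027720601110464038 911
[403. 207.] area 37 P [-0.061 -0.032] top 0.0618
[390. 218.] area 33 P [-0.013 -0.038] top 0.0614
[406. 220.] area 2 P [-0.04  -0.002] top 0.0561
[421. 221.] area 29 P [-0.064  0.029] top 0.0621
[391. 232.] area 12 P [ 0.017 -0.011] top 0.0627
[379. 235.] area 23 P [ 0.044 -0.029] top 0.0626
[410. 239.] area 22 P [-0.004  0.039] top 0.0626
[394. 248.] area 34 P [0.042 0.024] top 0.0615
max z in cell [0.06437621 0.06454367 0.06456862 0.06467631 0.06470955 0.06488773
 0.06509681 0.06644098]
```

View pics/t12c.png

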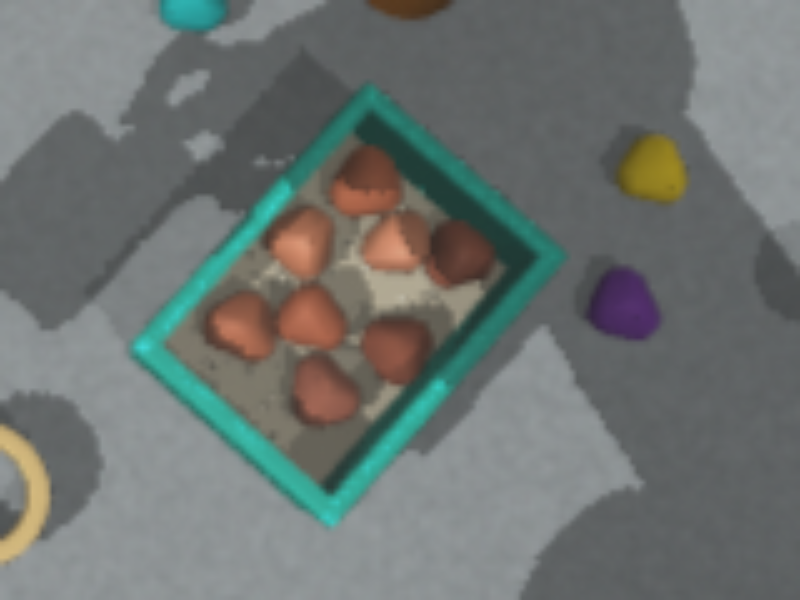

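View pics/w12.png

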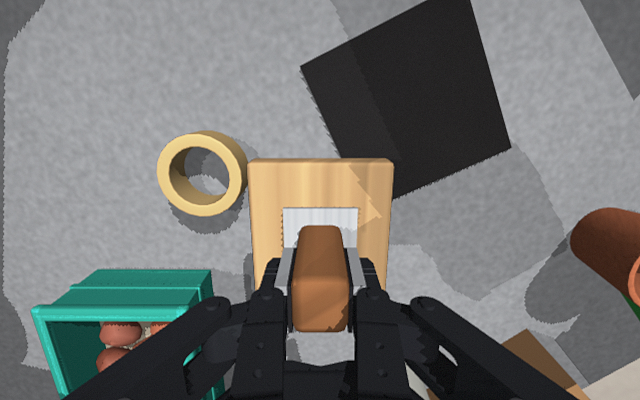

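Request:
jog_arm:
  deltas:
    - {"dp": [0,0.4,-0.33],"twist": [0,0,0],"jaw": 1}
    - {"dp": [0,0.83,-0.67],"twist": [0,0,0],"jaw": 1}
    - {"dp": [0.3,0.83,-0.67],"twist": [0,0,0],"jaw": 1}
    - {"dp": [0.7,0.83,-0.67],"twist": [0,0,0],"jaw": 1}
    - {"dp": [0.95,0.83,-0.67],"twist": [0,0,0],"jaw": 1}
    - {"dp": [1,0.83,-0.67],"twist": [0,0,0],"jaw": 1}
    - {"dp": [1,0.83,-0.67],"twist": [0,0,0],"jaw": 1}

```text
time: 34.1
position: [0.5248, 0.1853, 0.0776]
ee_rot: [0.565, 1.498, -0.567]
force: [0.8, -0.1, -3.7]
width: 0.0232
```

```bash
python3 - <<'E'
from h import *
go([.523,.191,.052])
E
```

```text
t 34.10 pos [0.5248 0.1853 0.0776] yaw_y 48.54 x [-0.002 -0.    -1.   ] F [ 0.84 -0.05 -3.69] w 0.0232 q [ 0.14  0.22  1.89 -0.    1.03 -0.71]
dp [ 0.256  0.031 -0.05 ]
```

Request:
jog_arm:
  deltas:
    - {"dp": [0.1,0.03,-0.05],"twist": [0,0,0],"jaw": 1}
    - {"dp": [0.2,0.03,-0.05],"twist": [0,0,0],"jaw": 1}
    - {"dp": [0.25,0.03,-0.05],"twist": [0,0,0],"jaw": 1}
    - {"dp": [0.27,0.03,-0.05],"twist": [0,0,0],"jaw": 1}
    - {"dp": [0.29,0.03,-0.05],"twist": [0,0,0],"jaw": 1}

```text
time: 34.6
position: [0.5236, 0.192, 0.0497]
ee_rot: [0.565, 1.496, -0.565]
force: [0.7, -0.1, -4.1]
width: 0.0227
```

Request:
jog_arm:
  deltas:
    - {"dp": [0.01,0,0],"twist": [0,0,0],"jaw": 1}
    - {"dp": [0.02,0,0],"twist": [0,0,0],"jaw": 1}
    - {"dp": [0.03,0,0],"twist": [0,0,0],"jaw": 1}

```text
time: 34.9
position: [0.5237, 0.192, 0.0469]
ee_rot: [0.565, 1.495, -0.565]
force: [-0.1, 0.1, -4.7]
width: 0.0232
```

Request:
jog_arm:
  deltas:
    - {"dp": [0.01,0,0],"twist": [0,0,0],"jaw": 1}
    - {"dp": [0.02,0,0],"twist": [0,0,0],"jaw": 1}
    - {"dp": [0.02,0,0],"twist": [0,0,0],"jaw": 1}

```text
time: 35.2
position: [0.524, 0.1919, 0.0462]
ee_rot: [0.565, 1.496, -0.565]
force: [-3.9, -2.9, 8.2]
width: 0.0228
```

Request:
jog_arm:
  deltas:
    - {"dp": [-0.015,0,0],"twist": [0,0,0],"jaw": 1}
    - {"dp": [-0.015,0,0],"twist": [0,0,0],"jaw": 1}

```text
time: 35.4
position: [0.5239, 0.1921, 0.0465]
ee_rot: [0.565, 1.495, -0.564]
force: [0.6, 0.8, -2.0]
width: 0.023
```

Request:
jog_arm:
  deltas:
    - {"dp": [0,0,0],"twist": [0,0,0],"jaw": -1}
    - {"dp": [0,0,0],"twist": [0,0,0],"jaw": -1}
    - {"dp": [0,0,0],"twist": [0,0,0],"jaw": -1}
    - {"dp": [0,0,0],"twist": [0,0,0],"jaw": -1}
    - {"dp": [0,0,0],"twist": [0,0,0],"jaw": -1}
    - {"dp": [0,0,0],"twist": [0,0,0],"jaw": -1}
    - {"dp": [0,0,0],"twist": [0,0,0],"jaw": -1}

```text
time: 36.1
position: [0.5234, 0.192, 0.0462]
ee_rot: [0.565, 1.496, -0.565]
force: [-0.1, -0.3, 0.3]
width: 0.0853
```

Request:
jog_arm:
  deltas:
    - {"dp": [-0.2,0,0],"twist": [0,0,0],"jaw": -1}
    - {"dp": [-0.6,0,0],"twist": [0,0,0],"jaw": -1}
    - {"dp": [-1,0,0],"twist": [0,0,0],"jaw": -1}
    - {"dp": [-1,0,0],"twist": [0,0,0],"jaw": -1}

```text
time: 36.5
position: [0.5275, 0.1927, 0.1528]
ee_rot: [0.569, 1.485, -0.559]
force: [0.7, 0.3, 0.0]
width: 0.0855
```

Request:
jog_arm:
  deltas:
    - {"dp": [-0.4,0,-0.4],"twist": [0,0,0],"jaw": -1}
    - {"dp": [-0.8,0,-0.8],"twist": [0,0,0],"jaw": -1}
    - {"dp": [-0.8,0,-1],"twist": [0,0,0],"jaw": -1}
    - {"dp": [-0.8,0,-1],"twist": [0,0,0],"jaw": -1}

```text
time: 36.9
position: [0.4474, 0.2602, 0.2282]
ee_rot: [0.564, 1.494, -0.56]
force: [-0.1, 0.3, -0.0]
width: 0.0851
```

```bash
python3 - <<'E'
from h import *
info()
p,d,c=snap('top','t13')
W=cloud(d,c)
sub=W[190:285,205:310].reshape(-1,3)
Q=sub[(sub[:,2]>.074)&(sub[:,2]<.095)&(np.hypot(sub[:,0]-.522,sub[:,1]-.192)<.05)];print('handle',len(Q),np.median(Q,0))
Q=sub[(sub[:,2]>.013)&(sub[:,2]<.03)&(np.hypot(sub[:,0]-.522,sub[:,1]-.192)<.08)];print('sole',len(Q),np.median(Q[:,2]),cv2.minAreaRect((Q[:,:2]*1000).astype(np.float32)))
p,d,c=snap('scene','s13')
E
```

```text
t 36.90 pos [0.4474 0.2602 0.2282] yaw_y 48.83 x [ 0.003  0.002 -1.   ] F [-0.05  0.27 -0.01] w 0.0851 q [ 0.31 -0.07  1.9   0.    1.31 -0.55]
handle 88 [0.52495091 0.19115342 0.08527496]
sole 866 0.02223161086871095 ((525.1311645507812, 191.24697875976562), (82.51750183105469, 94.49732208251953), 47.32438659667969)
```

View pics/t13.png

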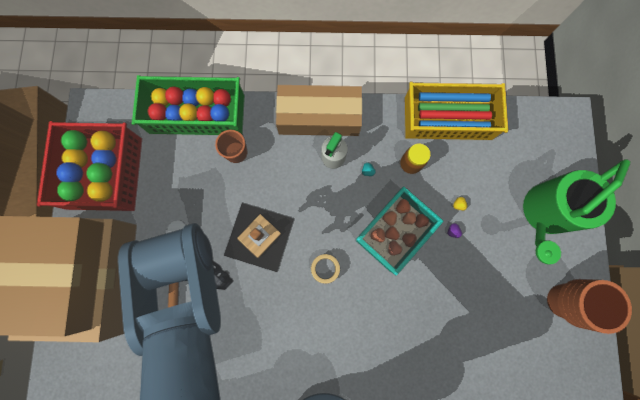

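View pics/s13.png

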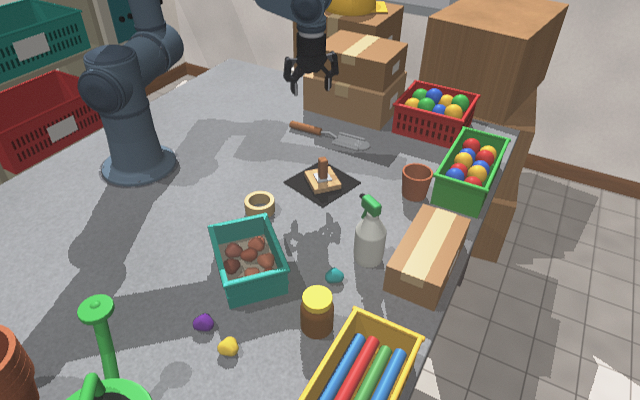

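The tamper stands at (0.525, 0.191), 3 mm from the mat's middle. The stones are level, nothing else has moved, and the gripper is clear.

```bash
python3 -c "
from h import *
print(r.hand_in())"
```

```text
the job is handed in; nothing more can be done
None
```

I worked the two riding stones down with the tamper, firmed both ends, stood the tamper back on its mat and handed the job in at about 37 s of the 72 s allowed. No verdict was reported.

- **Levelling:** I rubbed under about 5–23 N of measured load, gauged at the end of each move only; peaks within a move were not measured. In the last top view all eight stones lie in one layer, with tops at 61–65 mm and the bed at about 27.5 mm. The stone at (-0.038, 0) stands about 4 mm proud of the rest. I put its middle at roughly 20 mm above the bed, under the 26 mm limit.
- **Firming, heap (-x) end:** I pressed at x ≈ -34 mm with about 20 N and held for 1.2 s. The sole's edge was close to the end wall there, so I pressed again at x ≈ -21 mm with about 19 N for 1 s.
- **Firming, other (+x) end:** I pressed at x ≈ +28 mm with about 24 N, eased to about 19 N, and held for more than a second at each. Adding the stones' weight, bed load stayed at about 22–28 N across all the holds.
- **Tamper:** it stands upright, let go, about 3 mm from the mat's middle, with its sole top at 22 mm.
- **Rest of the bench:** the other items look unmoved in the final top and scene views, and the gripper is clear of everything.
- **Disagreement:** estimates of the handle position differed by about 3 mm between the top and wrist cameras, which did not affect the work.

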